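# Index the capping press and press its hooded pedal

## Robot

A 7-joint arm with a two-finger parallel gripper is mounted at the origin on a cart in front of the work surface, level with it; the furniture and walls round the work are solid. World frame = base frame: x ahead of the robot, y to its left, z up, the work surface at z = 0. Lengths are in mm, angles in rad, forces in N, time in s.
With the tool pointing down it reaches from about 425 to 1025 mm from the base axis. Payload 3.6 kg.
Tool frame: the origin (TCP) lies midway between the tips of the shut fingers; the grasp point (between the pads) lies 19 mm behind it; z points along the fingers, y is the line along which they close (so a half turn about z gives the same grasp; the last joint's range is limited). The gripper opens to 85 mm and grips with 20 to 120 N. Pads are 22 mm wide; open, the fingers measure 114 mm over their backs; the gripper's body (76 mm by 85 mm) begins 54 mm behind the grasp point. The pads swing forward as they close: fully open they stand 13 mm farther back than shut.
Start: joints at [1.038, 0.591, 0.048, 1.609, -0.033, 0.943, -0.034], TCP at [308.021, -656.318, 231.302] pointing down, gripper open.
Joint ranges: [-2.69, 2.69], [-0.47, 2.24], [-1.27, 1.36], [0.19, 2.51], [-1.53, 4.68], [0.08, 2.07], [-3.09, 3.09]. Speed limits (rad/s): [2.57, 2.57, 3.14, 3.14, 3.14, 3.14, 3.14].

## Interface

Orientations are given as a rotation vector (axis times angle).
In Python, from plant import monitor, eyes, workorder gives the robot as it stands.
- The arm moves only by the tool carry_out, never from a script. Its argument "plan" is a list that holds one entry, the list of rows, each a list of 7 numbers: the opening, from -1 (shut) to 1 (fully open), then the shift along the tool's x, y, z in m, then the turn, a rotation vector about the tool's x, y, z in rad. In form: [[[claw, x, y, z, ax, ay, az], ...]]. A call has exactly 5 rows; each row shifts and turns the commanded pose from where the row before left it, along the tool's axes as they then stand; what a row does not reach is not made up. A row lasts 1/12 s, in which the tool goes at most 41.7 mm and 7.16 degrees, less where a joint would pass 70% of its speed; a pose out of reach is approached as far as the arm can. A call is refused whole if a number of a shift passes 0.0417 or a number of a turn 0.125, either way. A call with a gripper value outside its range is refused whole. The fingers move at their own pace and stop on an object; "force" is the grip in N (left out, the last holds). Time passes only in rows, so rows that do not move let the fingers close, or fill a call up. It gives the time, the measured TCP pose, the force, the opening and the grip force at its end, in the units of the state.
- monitor.get_state(): the state, without advancing time (a new reading comes with each control period).
- eyes.grab_frame(name): name is "scene" or "top" or "wrist"; returns the picture (480x640x3 uint8, red, green, blue); there is no depth.
- eyes.get_calibration(name): a dict with "fx", "fy", "cx", "cy" (pixels), "rvec" (rotation vector, rad) and "tvec" (3), from world to camera coordinates, as OpenCV has them; the wrist camera has in their place "mount" (4x4, takes a point from camera to tool coordinates, whose origin is the TCP and whose axes are the flange's). Camera axes: x right, y down, z forward; pixel columns grow to the right and rows downward; lengths in mm; the calibration is good to about 2 mm. A picture is of the moment at which its call begins: read the wrist's pose just before it. get_calibration takes no time and is no camera call.
- workorder.job_done(): hands the job in; it is judged then, once.
The state is a dict: "clock": time; "joint_positions": joint angles; "joint_velocities": joint speeds; "joint_torque": joint torques, N m; "ee_pos": TCP position; "eef_rot": TCP orientation; "force": force on the tool from outside, world axes, zero at the start; "moment": the same for the moment, N m; "grip_width": finger opening in mm; "gripper_force": force on a finger pad.
Only numpy, scipy, OpenCV 4.12 (cv2) and the standard library are available. Lean on these libraries where they do the work, as an engineer would, in place of code of your own. Each camera call takes 0.05 s, during which the arm holds its last target. There are 200 camera calls.

## Task

The vial under the head of the capping press has had its cap pressed on; now do the other one. Pull the spring index ring up, swing the turret round by one notch so that the second vial stands under the head, and let the ring drop fully home; only then reach under the guard hood of the pedal unit, press the pedal right down to its stop, hold it there for about a second and let it come all the way up again. Both vials stay upright in their nests, and the beaker, cuvette strip and petri dish stay where they are.

Things in the scene. Friction and masses are not known exactly. Their poses are not given: they have to be found in the camera images.
- press: grey capping press, fixed, left or right of the pedal unit; base plate 300 x 220 x 14 mm, from 130 mm in front of the origin to 170 mm behind it. Origin: on the worktop under the turret axis; own x points back to the column (from the robot, yaw varies), y left, z up. Column 107 to 167 mm behind the origin, 74 mm wide, 223 mm high
- turret_axis (a point): point on the vertical turret axis, at the upper face of the turret disc, 40 mm above the worktop. The disc has 82 mm radius; a flat arm juts out of it to 118 mm radius on the robot's side and carries the index ring.
- ring_mid (a point): middle of the index ring: black knurled upright round collar, 28 mm diameter, 26 mm high, on the turret arm, 98 mm from the turret axis; pin home, it spans 52 to 78 mm above the worktop. Grip round its sides from above; nothing as high within 60 mm; it may turn in the fingers. In the press frame it starts at 150 degrees from the x axis (front left) and must end at 210 (front right)
- index_ring (a joint): lift of the index ring, m: 0 = pin fully home in a notch, 0.016 = up at its stop. Spring-loaded downward (4.5 N at 0, 7 N at the stop). From about 0.011 on the round-nosed 10 mm pin is clear of the 13 mm wide notch in the steel quadrant under the arm and the turret can turn; let go between notches it rests on the quadrant at about 0.010
- turret (a joint): angle of the turret about the upward axis, rad, growing anticlockwise seen from above: 0 = starting notch, 1.047 (60 degrees) = next notch. Turns lightly and stays where it is left; end stops at -0.12 and 1.25. The round nose draws itself into the notch from up to 2 mm (0.02 rad) off.
- head_axis (a point): point on the axis of the press head, 58 mm behind the turret axis, 40 mm above the worktop (floor of the nests). The head juts from the column to 28 mm behind the turret axis, underside 148 mm above the worktop, top 223. Pressing the pedal brings the ram's sleeve (37 mm diameter) down here by 40 mm, from 130 mm above the worktop
- vial_a: glass vial with black cap, 23 mm diameter, 56 mm high, origin under its foot, z up; stands loose in a 14 mm high collar nest of the turret, 58 mm from the axis; under the head at the start (already done).
- vial_b: same kind of vial in the second nest, 60 degrees clockwise of the first seen from above; it comes under the head when the turret is turned by one notch.
- pedal_unit: grey pedal unit, fixed, base 150 x 140 x 10 mm. Origin: on the worktop; own x points from the open front to the closed back (away from the robot, yaw varies), z up. Guard hood: flat roof 140 mm wide over the pedal, side cheeks only from 35 mm behind the origin on (inner distance 130 mm), back wall 80 mm behind; front and forward sides open
- hood_lip (a point): middle of the lower front edge of the hood's roof: 60 mm in front of the pedal unit's origin, 175 mm above the worktop (roof 5 mm thick). The pedal's free edge lies about 16 mm behind the lip, so it cannot be pressed from straight above: come from the front, closed fingers pointing down and forward, about 40 degrees from vertical
- pedal_tread (a point): point on the upper face of the pedal's ribbed black rubber tread, in the middle of its width, 15 mm behind the free front edge; at rest about 26 mm in front of the pedal unit's origin and 59 mm above the worktop. The pedal plate is 86 mm wide and hinged at its back, 60 mm behind the unit's origin and 26 mm above the worktop.
- pedal (a joint): angle of the pedal, rad: 0 = up at rest, 0.22 = down at its stop. The spring pushes it up; at the tread it takes about 4 N to start and 12 N to hold at the stop; the tread sinks by about 20 mm.
- beaker: loose glass beaker, 52 mm diameter, 67 mm high, origin under its foot; leave it alone
- cuvette_strip: loose strip of four clear cuvettes standing upright, 14 x 51 x 45 mm, origin under its middle; leave it alone
- petri_dish: loose clear petri dish, 62 mm diameter, 14 mm high, origin under its foot; leave it alone

How it is judged (in metres and radians):
On the way, in this order (a step that is already met when the one before it is completed fails the run):
1. the index ring is pulled up, clear of the first notch (value of joint index_ring above 0.0095 m).
2. the turret stands in the next notch, index ring fully home (value of joint turret between 0.987198 and 1.1072 rad and value of joint index_ring below 0.003 m), for 0.2 s.
3. the pedal is held down at its stop for half a second, the second vial under the head (all of step 2 and value of joint pedal above 0.205 rad and horizontal distance between vial_b and head_axis below 0.006 m), for 0.5 s.
At the end, for the whole second after the job is handed in: the turret stands in the next notch (1.047 +- 0.06 rad) with the index ring home (under 3 mm), the second vial within 6 mm of the head axis, both vials upright (within 0.15 rad) on the floor of their nests and at rest, and the pedal is up again (under 0.02 rad) (all of step 2 and value of joint pedal below 0.02 rad and horizontal distance between vial_b and head_axis below 0.006 m and angle between each of vial_a, vial_b's own z axis and vertical below 0.15 rad and height (world z) of vial_a between 0.035 and 0.047 m and height (world z) of vial_b between 0.035 and 0.047 m and linear speed of each of vial_b, vial_a below 0.02 m/s); the robot touches nothing.
It fails at once if the pedal is pressed before the turret is locked in the next notch (value of joint pedal above 0.1 rad and not (value of joint turret between 0.987198 and 1.1072 rad and value of joint index_ring below 0.003 m)).
It fails at once if the beaker, cuvette strip or petri dish is moved by more than 30 mm (distance of any of beaker, cuvette_strip, petri_dish from where it was at the start of the episode above 0.03 m).
It fails at once if a vial is tipped or lifted out of its nest (angle between any of vial_a, vial_b's own z axis and vertical above 0.4 rad or height (world z) of any of vial_a, vial_b above 0.053 m).
It also fails if it takes over 61 s, if anything falls off the work surface, if the arm or the gripper's body presses on something with over 40 N, if the wrist force passes 120 N, or if a joint passes its speed limit or range.

## Working session

There is one attempt and no reset: what is moved stays moved. The work goes in short steps, Python scripts to look and compute and a tool call to move; the robot and the scene stay as the last step left them, time stands still between calls to the robot, and variables do not carry over. Pictures are saved under pics/ and viewed, at most 10 in all, crops included, and the job is handed in when it is done.

Besides the shell and the picture viewer there is one more tool, called after "Request:" as name(argument=value, ...), one argument or row to a line, values as JSON. carry_out: Moves the arm, as the interface text tells. Its arguments: {"type":"object","properties":{"plan":{"type":"array"},"force":{"type":"number"}},"required":["plan"]}

```bash
mkdir -p pics; ls
cat > h.py <<'E'
import numpy as np,cv2
from scipy.spatial.transform import Rotation as R
from plant import monitor,eyes,workorder
def grab(n,f):
    im=eyes.grab_frame(n); cv2.imwrite('pics/'+f,cv2.cvtColor(im,cv2.COLOR_RGB2BGR)); return im
def cam(n):
    c=eyes.get_calibration(n);K=np.array([[c['fx'],0,c['cx']],[0,c['fy'],c['cy']],[0,0,1.]])
    if 'mount' in c:
        s=monitor.get_state();T=np.eye(4);T[:3,:3]=R.from_rotvec(s['eef_rot']).as_matrix();T[:3,3]=s['ee_pos']
        M=np.linalg.inv(T@np.array(c['mount']));return K,M[:3,:3],M[:3,3]
    return K,R.from_rotvec(np.ravel(c['rvec'])).as_matrix(),np.ravel(c['tvec'])
def px2w(C,u,v,z):
    K,Rm,t=C;o=-Rm.T@t;d=Rm.T@np.linalg.inv(K)@[u,v,1];return o+d*(z-o[2])/d[2]
def w2px(C,p):
    K,Rm,t=C;q=K@(Rm@np.asarray(p,float)+t);return q[:2]/q[2]
E
python3 - <<'E'
from h import *
grab('scene','s0.png');grab('top','t0.png')
s=monitor.get_state();print(s)
for n in('scene','top'):
    K,Rm,t=cam(n);print(n,K[0,0],-Rm.T@t,Rm[2])
print(eyes.get_calibration('wrist')['mount'])
E
```

```text
pics
{'clock': 0.1, 'joint_positions': array([ 1.03849246,  0.59201942,  0.04832235,  1.60963386, -0.03333436,
        0.94267872, -0.03373547]), 'joint_velocities': array([-2.06024363e-04, -8.02703260e-04,  3.88710455e-04, -2.02328422e-03,
       -9.71535679e-05, -7.58170481e-04,  9.63827839e-04]), 'joint_torque': array([ 4.14126742e-03, -5.49999440e+01,  1.55249912e+00, -1.98824555e+01,
        9.59278608e-03,  3.83489401e-03,  5.56896310e-06]), 'ee_pos': array([ 307.7316228 , -655.67349849,  230.28395932]), 'eef_rot': array([-3.06445714e+00, -6.83366098e-01,  7.99930897e-04]), 'force': array([-0.0039423 ,  0.69018463, -1.33544872]), 'moment': array([-0.01731483,  0.0092662 , -0.04306159]), 'gripper_force': 0.0, 'grip_width': 84.95299319950685}
scene 547.7762841323828 [-477.11241344 -728.40867148  845.73229083] [ 0.69580035  0.52171215 -0.49363783]
top 457.7120347983015 [-194.20293635   45.52137967 1050.32251768] [ 0.60998869  0.00609667 -0.79238667]
[[-2.70963977e-04 -9.62801957e-01 -2.70207918e-01  6.77124386e+01]
 [ 9.99999963e-01 -2.62977648e-04 -6.57588912e-05 -3.37602035e-03]
 [-7.74585353e-06 -2.70207925e-01  9.62801993e-01 -1.42937952e+02]
 [ 0.00000000e+00  0.00000000e+00  0.00000000e+00  1.00000000e+00]]
```

View pics/s0.png

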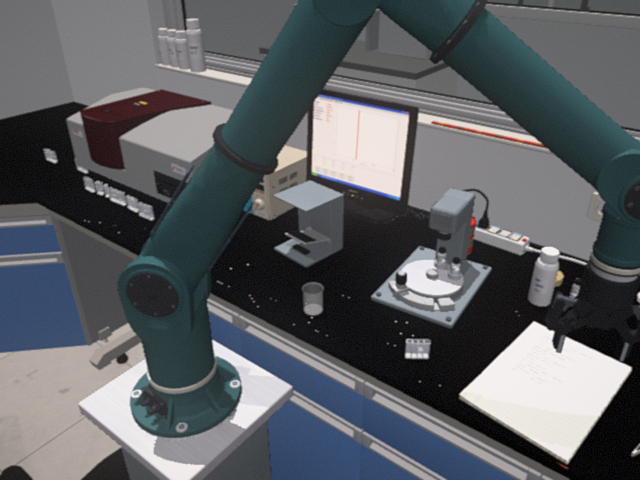

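View pics/t0.png

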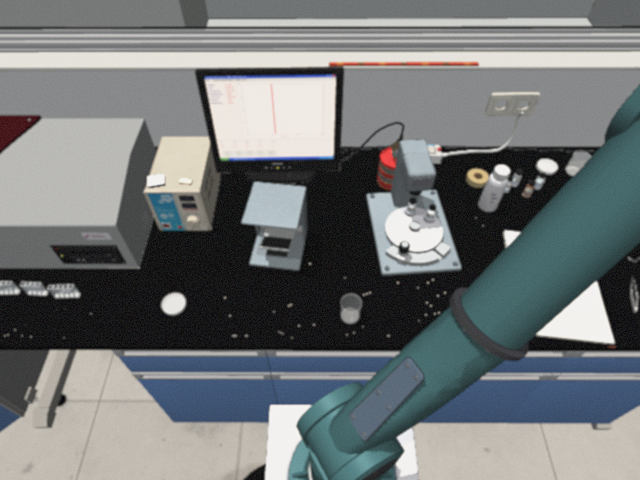

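The scene shows the pedal unit (scene ~310,225; top ~275,225) left of the press (scene ~435,270; top ~412,230). The index ring is at scene (401,279) and top (404,247). The beaker stands in front between them, with the cuvette strip near scene (417,348) and the dish at top (173,303). I'll enlarge both.

Run:
```python
import cv2
a=cv2.imread('pics/t0.png')[135:280,235:470];cv2.imwrite('pics/t0c.png',cv2.resize(a,None,fx=3.4,fy=3.4,interpolation=cv2.INTER_CUBIC))
a=cv2.imread('pics/s0.png')[175:330,265:500];cv2.imwrite('pics/s0c.png',cv2.resize(a,None,fx=3.4,fy=3.4,interpolation=cv2.INTER_CUBIC))
```

```text
(no output)
```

View pics/t0c.png

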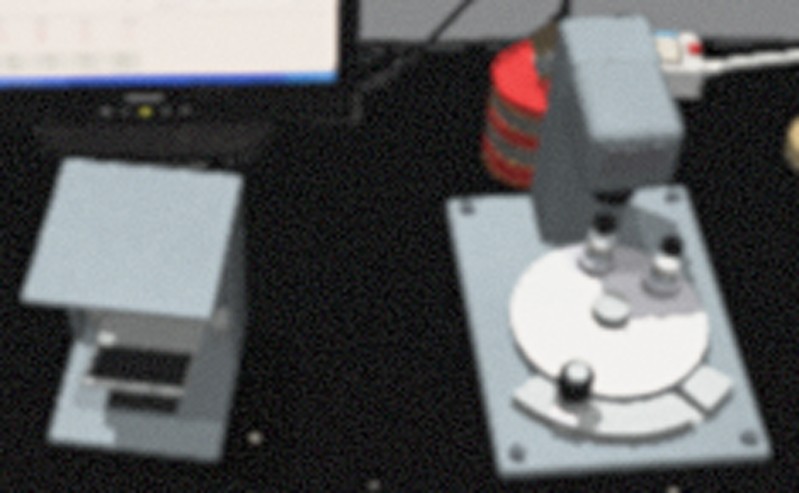

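View pics/s0c.png

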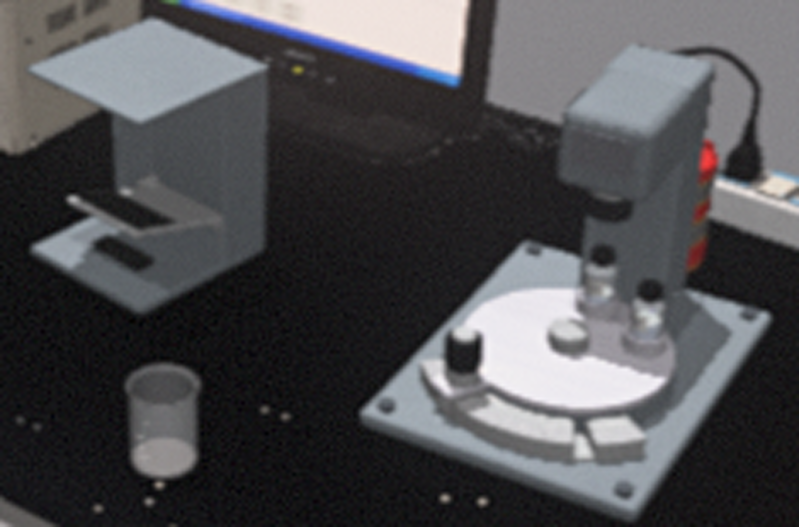

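The crops show the base plate and hood corners and the ring cap clearly (top crop ring at 575,368; scene crop 465,336). I'll fit x, y and yaw of both units from these points.

```bash
cat > fit.py <<'E'
from h import *
from scipy.optimize import least_squares
C={'t':(cam('top'),235,135),'s':(cam('scene'),265,175)}
def w(p,q): c,s=np.cos(p[2]),np.sin(p[2]);return [p[0]+c*q[0]-s*q[1],p[1]+s*q[0]+c*q[1],q[2]]
a=np.radians(150);rg=[98*np.cos(a),98*np.sin(a),78]
P=[('t',500,473,(-130,110,14)),('t',770,455,(-130,-110,14)),('t',447,200,(170,110,14)),('t',688,186,(170,-110,14)),('t',576,368,rg),
('s',362,414,(-130,110,14)),('s',632,512,(-130,-110,14)),('s',770,318,(170,-110,14)),('s',530,240,(170,110,14)),('s',465,336,rg)]
Q=[('t',22,298,(-60,70,180)),('t',212,318,(-60,-70,180)),('t',65,158,(None,70,180)),('t',243,177,(None,-70,180)),
('s',30,68,(-60,70,180)),('s',140,122,(-60,-70,180)),('s',268,68,(None,-70,180)),('s',150,18,(None,70,180)),
('t',83,382,(-41,43,62)),('t',185,392,(-41,-43,62)),('s',68,200,(-41,43,62)),('s',133,233,(-41,-43,62))]
def res(p,L):
    r=[]
    for k,u,v,q in L:
        q=[p[3] if x is None else x for x in q]
        c,ou,ov=C[k];r+=list(w2px(c,w(p,q))-[u/3.4+ou,v/3.4+ov])
    return np.array(r)
for L,x0 in((P,[650,-250,0,80]),(Q,[700,150,0,80])):
    f=least_squares(res,x0,args=(L,),loss='soft_l1');print(f.x,np.degrees(f.x[2]));print(f.fun.reshape(-1,2).round(1).tolist())
    if L is P:
        for ang in(150,210): b=np.radians(ang);print('ring',ang,w(f.x,[98*np.cos(b),98*np.sin(b),65]))
    else: print('lip',w(f.x,[-60,0,175]),'tread',w(f.x,[-26,0,59]))
c,ou,ov=C['s'];print('beaker',px2w(c,163/3.4+ou,465/3.4+ov,0),'cuv',px2w(c,417,357,0))
E
python3 fit.py
```

```text
[ 6.34112580e+02 -2.24188101e+02  7.13275448e-02  8.00000000e+01] 4.086767282294103
[[0.1, -1.0], [0.6, -0.3], [0.9, -0.9], [-0.1, -0.4], [0.4, 1.2], [-1.5, -0.8], [0.1, 0.3], [0.8, -0.7], [-1.3, 0.0], [-0.8, 0.3]]
ring 150 [np.float64(545.9658068180289), np.float64(-181.3611666444573), 65]
ring 210 [np.float64(552.949980559796), np.float64(-279.1119790049938), 65]
[ 5.85224199e+02  1.61639748e+02 -1.36080962e-01  8.45827168e+01] -7.796864781485753
[[0.3, 0.1], [0.1, 0.2], [0.6, 0.1], [0.0, -0.3], [-2.2, 0.2], [-0.6, 0.5], [-0.6, -0.3], [-0.0, 0.0], [-0.4, -0.9], [0.9, -0.3], [-0.3, -1.0], [0.8, -0.1]]
lip [np.float64(525.7788829268737), np.float64(169.77942994944155), 175] tread [np.float64(559.4645619480526), np.float64(165.16694375627938), 59]
beaker [ 3.71440682e+02 -3.64684666e+01 -1.13686838e-13] cuv [ 3.83539687e+02 -3.24737250e+02  1.13686838e-13]
```

Request:
carry_out(
  plan=[
    [[1,0,0,0,0,0,0.122],[1,0,0,0,0,0,0.122],[1,0,0,0,0,0,0.122],[1,0.0193,-0.0327,0,0,0,0],[1,0.0193,-0.0327,0,0,0,0]],
  ],
)

```text
clock: 0.52
ee_pos: [339.3, -589.7, 230.6]
eef_rot: [3.139, 0.105, -0.003]
force: [1.4, 0.9, 0.4]
grip_width: 85.4
gripper_force: 0.0
```

Request:
carry_out(
  plan=[
    [[1,0.0193,-0.0327,0,0,0,0],[1,0.0193,-0.0327,0,0,0,0],[1,0.0193,-0.0327,0,0,0,0],[1,0.0193,-0.0327,0,0,0,0],[1,0.0193,-0.0327,0,0,0,0]],
  ],
)

```text
clock: 0.93
ee_pos: [426.4, -416.2, 231.0]
eef_rot: [-3.139, -0.114, 0.001]
force: [-0.7, -1.2, -0.1]
grip_width: 85.5
gripper_force: 0.0
```

Request:
carry_out(
  plan=[
    [[1,0.0193,-0.0327,0,0,0,0],[1,0.0193,-0.0327,0,0,0,0],[1,0.0193,-0.0327,0,0,0,0],[1,0.0193,-0.0327,0,0,0,0],[1,0.0193,-0.0327,0,0,0,0]],
  ],
)

```text
clock: 1.35
ee_pos: [510.7, -246.2, 231.1]
eef_rot: [-3.139, -0.114, 0.001]
force: [-0.2, -0.2, 0.5]
grip_width: 85.5
gripper_force: 0.0
```

Request:
carry_out(
  plan=[
    [[1,0.0193,-0.0327,0,0,0,0],[1,0.0193,-0.0327,0,0,0,0],[1,0,0,0,0,0,0],[1,0,0,0,0,0,0],[1,0,0,0,0,0,0]],
  ],
)

```text
clock: 1.77
ee_pos: [543.7, -180.3, 230.9]
eef_rot: [3.139, 0.115, -0.002]
force: [-0.4, -0.9, -0.2]
grip_width: 85.1
gripper_force: 0.0
```

Run:
```python
from h import *
c=cam('wrist');grab('wrist','w1.png');s=monitor.get_state()
print(s['clock'],s['ee_pos'],R.from_rotvec(s['eef_rot']).as_matrix().round(3),s['joint_positions'],s['force'])
print(w2px(c,[546,-181.4,78]),w2px(c,[634,-224,40]))
```

```text
1.8167 [ 543.25222358 -181.40757384  231.04452699] [[ 0.997  0.071 -0.001]
 [ 0.071 -0.997 -0.001]
 [-0.001  0.001 -1.   ]] [ 0.16895665  0.40190649  0.09802104  1.9603804  -0.05285075  0.78265722
 -1.20300047] [-0.37711228 -0.10551193  0.28046206]
[315.78288893 220.52913182] [381.8658978   97.32091817]
```

View pics/w1.png

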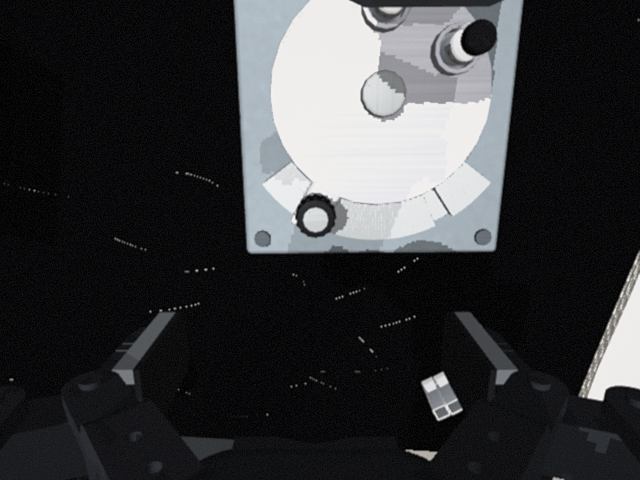

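The wrist view shows the ring cap at (316,218), against a prediction of (316,220.5), so it is within about 1.5 mm. The notch beyond it is at (438,200). Now descending and gripping.

Request:
carry_out(
  plan=[
    [[1,0.004,0,0.04,0,0,0],[1,0,0,0.04,0,0,0],[1,0,0,0.04,0,0,0],[1,0,0,0.03,0,0,0],[1,0,0,0.015,0,0,0]],
  ],
)

```text
clock: 2.23
ee_pos: [544.6, -181.6, 62.5]
eef_rot: [-3.139, -0.109, 0.01]
force: [-0.2, 0.2, 0.2]
grip_width: 85.3
gripper_force: 0.0
```

Request:
carry_out(
  plan=[
    [[1,0,0,0.015,0,0,0],[1,0,0,0,0,0,0],[-0.2,0,0,0,0,0,0],[-0.3,0,0,0,0,0,0],[-0.4,0,0,0,0,0,0]],
  ],
  force=40,
)

```text
clock: 2.65
ee_pos: [548.9, -180.8, 52.6]
eef_rot: [3.139, 0.112, 0.003]
force: [-0.1, -0.4, -0.0]
grip_width: 51.5
gripper_force: 0.0
```

Request:
carry_out(
  plan=[
    [[-0.6,0,0,0,0,0,0],[-0.6,0,0,0,0,0,0],[-0.6,0,0,0,0,0,0],[-0.6,0,0,0,0,0,0],[-0.6,0,0,0,0,0,0]],
  ],
)

```text
clock: 3.07
ee_pos: [549.0, -180.1, 52.5]
eef_rot: [3.139, 0.114, 0.003]
force: [-1.2, 0.4, 6.2]
grip_width: 26.6
gripper_force: 39.1
```

Request:
carry_out(
  plan=[
    [[-0.6,0,0,-0.005,0,0,0],[-0.6,0,0,-0.005,0,0,0],[-0.6,0,0,-0.0045,0,0,0],[-0.6,0,0,0,0,0,0],[-0.6,0,0,0,0,0,0]],
  ],
  force=60,
)

```text
clock: 3.48
ee_pos: [548.9, -180.1, 66.0]
eef_rot: [3.139, 0.114, 0.003]
force: [3.4, -0.8, -6.8]
grip_width: 26.3
gripper_force: 59.4
```

Run:
```python
from h import *
c=cam('wrist');im=grab('wrist','w2.png');s=monitor.get_state();print(s['ee_pos'],s['force'],s['grip_width'])
```

```text
[ 548.90377577 -180.14219111   65.80277218] [ 3.54194374 -2.12575019 -7.43116152] 26.18886323063903
```

View pics/w2.png

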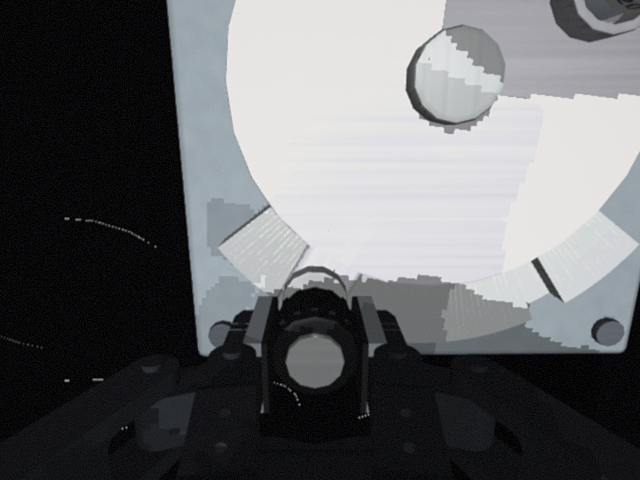

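The ring (315,360) is held between the pads and lifted about 13.5 mm. The pull is about 7 N, as the spring should give near its stop. Swinging through the 60° arc.

Request:
carry_out(
  plan=[
    [[-0.6,-0.004,0.0076,0,0,0,0],[-0.6,-0.0033,0.0079,0,0,0,0],[-0.6,-0.0026,0.0082,0,0,0,0],[-0.6,-0.0018,0.0083,0,0,0,0],[-0.6,-0.0011,0.0085,0,0,0,0]],
  ],
)

```text
clock: 3.95
ee_pos: [535.2, -215.1, 64.3]
eef_rot: [-3.131, -0.129, 0.013]
force: [1.0, 10.5, -7.0]
grip_width: 26.2
gripper_force: 60.0
```

Request:
carry_out(
  plan=[
    [[-0.6,-0.0004,0.0085,0,0,0,0],[-0.6,0.0004,0.0085,0,0,0,0],[-0.6,0.0011,0.0085,0,0,0,0],[-0.6,0.0018,0.0083,0,0,0,0],[-0.6,0.0026,0.0082,0,0,0,0]],
  ],
)

```text
clock: 4.37
ee_pos: [534.6, -255.6, 62.0]
eef_rot: [-3.125, -0.127, 0.041]
force: [-9.3, 7.1, -6.2]
grip_width: 26.3
gripper_force: 59.3
```

Request:
carry_out(
  plan=[
    [[-0.6,0.0033,0.0079,0,0,0,0],[-0.6,0.004,0.0076,0,0,0,0],[-0.6,0,0,0,0,0,0],[-0.6,0,0,0,0,0,0],[-0.6,0,0,0,0,0,0]],
  ],
)

```text
clock: 4.78
ee_pos: [541.6, -277.7, 62.2]
eef_rot: [-3.133, -0.112, 0.039]
force: [-11.8, -2.8, -6.6]
grip_width: 24.8
gripper_force: 59.3
```

Run:
```python
from h import *
c=cam('wrist');im=grab('wrist','w3.png');s=monitor.get_state();print(s['ee_pos'],s['force'],s['grip_width'],s['joint_positions'])
```

```text
[ 541.5671373  -277.63114618   62.20869076] [-11.18153634  -3.52059029  -6.84893576] 24.6466290816066 [ 0.3612709   0.68244096  0.05074762  1.9643232  -0.05376111  0.52125156
 -1.05100694]
```

View pics/w3.png

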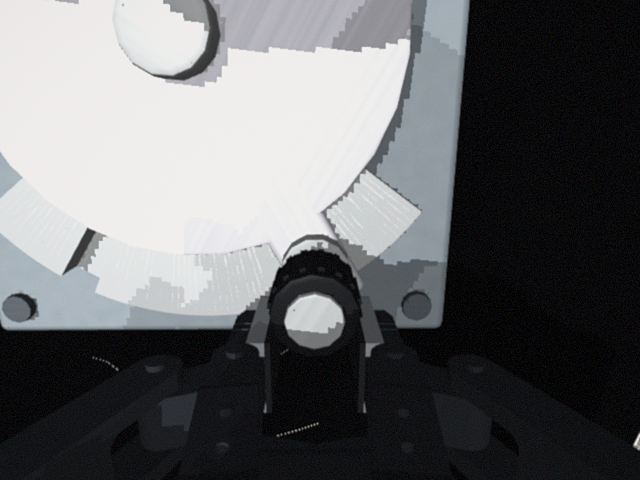

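The ring (315,321) is now near the front edge of the pads; the arm is about 13 mm short in x. Computing the turret angle from the image.

Run:
```python
from h import *
c=cam('wrist')
def ang(p,o): d=p-o;return np.degrees(np.arctan2(d[1],d[0]))%360-4.09, np.hypot(*d[:2])
o=np.array([635.3,-224.2,0])
for z in(88,91): p=px2w(c,315,321,z);print(z,p,ang(p,o))
# check boss
print(w2px(c,[635,-224,45]),w2px(c,[635,-224,50]))
print('boss',px2w(c,163,22,46), R.from_rotvec(monitor.get_state()['eef_rot']).as_matrix().round(3))
```

```text
88 [ 553.48959149 -277.30018731   88.        ] (np.float64(208.89614919224184), np.float64(97.53241939547344))
91 [ 555.02913162 -277.20485999   91.        ] (np.float64(209.34777963440413), np.float64(96.19213841475599))
[175.18243089  33.05366952] [170.30892419  30.3090258 ]
boss [ 637.9254699  -220.34623333   46.        ] [[ 0.997  0.072 -0.025]
 [ 0.072 -0.997  0.005]
 [-0.025 -0.007 -1.   ]]
```

Request:
carry_out(
  plan=[
    [[-0.25,0,0,0,0,0,0],[-0.25,0,0,0,0,0,0],[-0.25,0,0,0,0,0,0],[-0.25,0,0,0,0,0,0],[-0.25,0,0,0,0,0,0]],
  ],
  force=20,
)

```text
clock: 5.25
ee_pos: [556.3, -277.1, 66.4]
eef_rot: [-3.139, -0.116, -0.002]
force: [0.3, 0.6, 0.7]
grip_width: 32.0
gripper_force: 0.0
```

Run:
```python
from h import *
c=cam('wrist');im=grab('wrist','w4.png');s=monitor.get_state();print(s['ee_pos'],s['eef_rot'],s['force'],s['grip_width'])
for z in (78,88): print(z,w2px(c,[554,-279,z]),w2px(c,[554+14,-279,z])-w2px(c,[554,-279,z]))
```

```text
[ 556.19895179 -277.17771182   66.30672032] [-3.13944111e+00 -1.15779063e-01 -1.87290450e-03] [ 0.34102004 -0.065767    0.93609948] 32.08067066070313
78 [318.9317478 339.0141854] [  3.22569612 -38.12602293]
88 [319.26282826 354.18211152] [  3.47047394 -40.47666657]
```

View pics/w4.png

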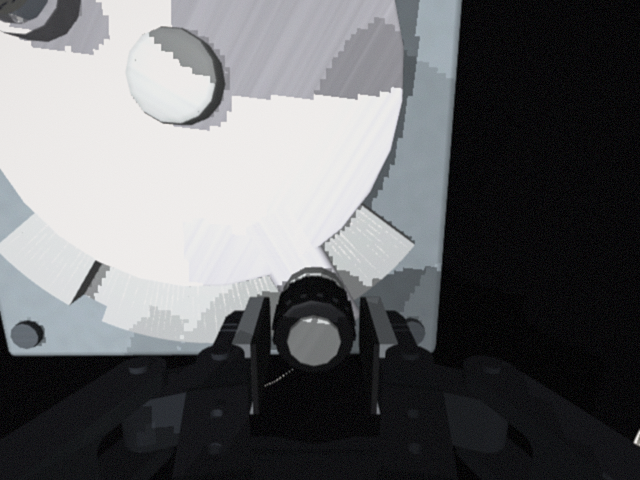

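The ring cap is at (314,339), centred between the opened pads. It isn't clear from this view whether it is home, so I'll nudge it and read the force.

Request:
carry_out(
  plan=[
    [[-0.25,0,0.002,0,0,0,0],[-0.25,0,0.002,0,0,0,0],[-0.25,0,0.002,0,0,0,0],[-0.25,0,0,0,0,0,0],[-0.25,0,0,0,0,0,0]],
  ],
)

```text
clock: 5.72
ee_pos: [555.6, -284.0, 65.8]
eef_rot: [3.139, 0.114, -0.0]
force: [-0.5, -0.2, 0.3]
grip_width: 31.9
gripper_force: 0.0
```

Run:
```python
from h import *
c=cam('wrist');im=grab('wrist','w5.png');s=monitor.get_state();print(s['ee_pos'],s['force'],s['grip_width'])
a=cv2.imread('pics/w4.png')[240:400,230:400];b=cv2.imread('pics/w5.png')[240:400,230:400]
cv2.imwrite('pics/cmp.png',cv2.resize(np.hstack([a,b]),None,fx=2.3,fy=2.3,interpolation=cv2.INTER_CUBIC))
```

```text
[ 555.53249867 -283.82009053   65.75100095] [-0.06289931  1.04640885  0.09636675] 31.736799039146316
```

View pics/cmp.png

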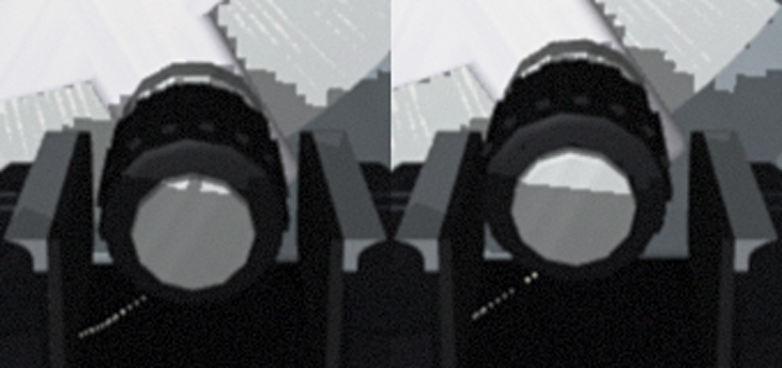

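The turret moved with the nudge: the ring centre went from crop (193,233) to (182,208). So the ring wasn't home and is riding on the quadrant. Measuring the angle relative to the starting view.

Run:
```python
from h import *
c=eyes.get_calibration('wrist');M=np.array(c['mount']);K=np.array([[c['fx'],0,c['cx']],[0,c['fy'],c['cy']],[0,0,1.]])
def C(pos,rv):
    T=np.eye(4);T[:3,:3]=R.from_rotvec(rv).as_matrix();T[:3,3]=pos;I=np.linalg.inv(T@M);return K,I[:3,:3],I[:3,3]
s=monitor.get_state()
cs={'w1':(C([543.25,-181.4,231.04],[3.139,.111,0]),(316,218),78),'w2':(C([548.9,-180.14,65.8],[3.139,.114,.003]),(315,360),91.5),'w4':(C([556.2,-277.18,66.3],[-3.1394,-.1158,-.0019]),(314,341.3),88),
'w5':(C(s['ee_pos'],s['eef_rot']),(309,330.4),88)}
# boss by Hough
for n in cs:
    g=cv2.imread(f'pics/{n}.png',0);cc,r,z=cs[n]
    h=cv2.HoughCircles(cv2.medianBlur(g,5)[:140],cv2.HOUGH_GRADIENT,1.5,60,param1=80,param2=25,minRadius=18 if n=='w1' else 38,maxRadius=30 if n=='w1' else 54)
    print(n,None if h is None else h[0][:3].round(0).tolist())
# use nominal axis from press fit as well
bo={'w1':(383,93),'w2':(455,75),'w4':(174,76),'w5':None}
for n in cs:
    cc,r,z=cs[n];p=px2w(cc,*r,z);o=np.array([635.3,-224.2]);d=p[:2]-o
    print(n,p[:2].round(1),np.degrees(np.arctan2(d[1],d[0]))%360,np.hypot(*d), px2w(cc,*bo[n],48)[:2] if bo[n] else '')
```

```text
w1 [[383.0, 92.0, 22.0], [457.0, 50.0, 22.0], [385.0, 7.0, 21.0]]
w2 [[455.0, 71.0, 50.0]]
w4 [[175.0, 74.0, 48.0]]
w5 [[160.0, 74.0, 48.0], [14.0, 5.0, 42.0]]
w1 [ 547.6 -182.6] 154.6035426332641 97.10070641508848 [ 636.16705099 -224.70722877]
w2 [ 546.8 -180.6] 153.77530938396757 98.60120200174829 [ 636.8303938  -223.52687286]
w4 [ 558.4 -277.1] 214.4922936185829 93.35642070444473 [ 636.61498809 -221.81135454]
w5 [ 561.7 -281.9] 218.05956780480054 93.53887266791169
```

Run:
```python
from h import *
for n,(u,v) in {'w2':(315,360),'w3':(315,321),'w4':(314,341),'w5':(309,330)}.items():
    g=cv2.imread(f'pics/{n}.png',0);g=cv2.GaussianBlur(g,(3,3),0)
    m=(g>62).astype(np.uint8)
    k,lab,st,ce=cv2.connectedComponentsWithStats(m,connectivity=4);l=lab[v,u]
    cnt=max(cv2.findContours((lab==l).astype(np.uint8),0,2)[0],key=len)
    print(n,g[v,u],st[l],cv2.minAreaRect(cv2.convexHull(cnt)),cv2.fitEllipse(cv2.convexHull(cnt)))
    # dark silhouette width by row
    for dv in(-10,0,10):
        row=g[v+dv];print(row[u-60:u+61:4].tolist())
```

```text
w2 114 [ 286  333   58   55 2452] ((314.5, 361.0), (54.44721603393555, 55.86143493652344), 45.0) ((314.4775085449219, 360.5062255859375), (54.126121520996094, 57.79694747924805), 87.1851577758789)
[64, 114, 26, 16, 12, 16, 14, 15, 36, 114, 113, 115, 115, 115, 115, 115, 115, 114, 115, 114, 115, 110, 19, 15, 18, 16, 10, 22, 40, 116, 32]
[15, 18, 28, 18, 10, 16, 17, 19, 106, 116, 115, 116, 115, 115, 116, 114, 116, 115, 115, 115, 116, 116, 86, 16, 15, 16, 9, 23, 25, 16, 17]
[15, 12, 28, 22, 9, 14, 18, 17, 44, 110, 110, 110, 110, 110, 110, 110, 110, 110, 109, 110, 110, 110, 22, 16, 17, 12, 13, 26, 22, 11, 15]
w3 207 [ 283  292   62   57 2702] ((313.7500305175781, 320.2500305175781), (57.982749938964844, 57.27565002441406), 45.0) ((313.7951965332031, 319.902099609375), (56.658138275146484, 61.00063705444336), 96.52853393554688)
[58, 85, 84, 84, 27, 35, 35, 33, 147, 203, 200, 209, 209, 205, 206, 208, 210, 205, 200, 201, 201, 202, 43, 34, 32, 20, 12, 71, 70, 71, 31]
[85, 76, 85, 83, 24, 33, 33, 65, 206, 207, 210, 206, 204, 206, 208, 207, 201, 200, 199, 201, 196, 190, 135, 18, 20, 18, 21, 72,
[... 720 characters left out ...]
15, 116, 115, 117, 42, 18, 17, 46, 79, 67, 6, 11, 12, 27]
w5 123 [ 282  304   54   52 2145] ((309.0577087402344, 329.2115478515625), (52.75524139404297, 50.20573043823242), 11.309932708740234) ((308.824462890625, 329.2652587890625), (50.86277770996094, 53.64297866821289), 93.09561157226562)
[88, 88, 48, 15, 12, 14, 18, 19, 18, 91, 148, 157, 161, 193, 189, 208, 211, 205, 202, 202, 202, 107, 31, 29, 19, 12, 83, 90, 13, 9, 11]
[84, 73, 17, 9, 13, 15, 17, 18, 35, 121, 121, 124, 122, 122, 123, 123, 119, 120, 119, 119, 119, 120, 27, 19, 19, 51, 89, 87, 11, 11, 13]
[70, 14, 12, 12, 15, 18, 45, 19, 18, 78, 122, 119, 123, 123, 121, 118, 117, 119, 118, 119, 121, 80, 18, 18, 28, 89, 88, 82, 11, 12, 13]
```

Request:
carry_out(
  plan=[
    [[-0.25,0,-0.002,0,0,0,0],[-0.25,0,-0.002,0,0,0,0],[-0.25,0,-0.002,0,0,0,0],[-0.25,0,0,0,0,0,0],[-0.25,0,0,0,0,0,0]],
  ],
)

```text
clock: 6.18
ee_pos: [555.3, -277.1, 65.8]
eef_rot: [-3.139, -0.115, 0.0]
force: [0.2, 0.2, 0.3]
grip_width: 32.1
gripper_force: 0.0
```

```bash
cat > ring.py <<'E'
from h import *
import sys
n=sys.argv[1];C=cam('wrist');s=monitor.get_state();im=grab('wrist',n+'.png')
g=cv2.GaussianBlur(cv2.cvtColor(im,cv2.COLOR_RGB2GRAY),(3,3),0)
k,lab,st,ce=cv2.connectedComponentsWithStats((g>62).astype(np.uint8),connectivity=4)
for l in range(1,k):
    x,y,w,h,a=st[l]
    if 40<w<75 and 40<h<75 and a>.72*w*h and 280<ce[l][1]<400 and abs(ce[l][0]-318)<50:
        cnt=cv2.convexHull(max(cv2.findContours((lab==l).astype(np.uint8),0,2)[0],key=len));e=cv2.fitEllipse(cnt)
        print(st[l],e)
        for z in (78,83,88):
            p=px2w(C,*e[0],z);q=[w2px(C,p+[0,sg*10.22,0])[0] for sg in(1,-1)];d=p[:2]-[636,-223]
            print(z,p[:2].round(1),'r',np.hypot(*d).round(1),'ang',(np.degrees(np.arctan2(d[1],d[0]))%360-4.3).round(1),'width for D=20.44',round(abs(q[0]-q[1]),1))
h=cv2.HoughCircles(cv2.medianBlur(g,5)[:140],cv2.HOUGH_GRADIENT,1.5,60,param1=80,param2=25,minRadius=38,maxRadius=54)
print('boss',None if h is None else h[0][:3].round(0).tolist())
print(s['ee_pos'],s['force'],s['grip_width'],s['clock'])
E
python3 ring.py w6
```

```text
[ 294  310   54   51 2112] ((320.02581787109375, 335.2897644042969), (50.59481430053711, 53.16707992553711), 90.37625122070312)
78 [ 554.8 -279.2] r 98.8 ang 210.4 width for D=20.44 60.4
83 [ 557.4 -279. ] r 96.5 ang 211.1 width for D=20.44 62.8
88 [ 560.  -278.7] r 94.2 ang 211.9 width for D=20.44 65.4
boss [[176.0, 73.0, 50.0]]
[ 555.30391036 -277.11980012   65.76499173] [0.16754081 0.2074715  0.29260377] 32.104813438361454 6.1833
```

Radius and cap size both put the ring near home, and the movement may only be notch play. A firmer push should settle it.

Request:
carry_out(
  plan=[
    [[-0.25,0,-0.002,0,0,0,0],[-0.25,0,-0.002,0,0,0,0],[-0.25,0,-0.002,0,0,0,0],[-0.25,0,0,0,0,0,0],[-0.25,0,0,0,0,0,0]],
  ],
)

```text
clock: 6.65
ee_pos: [555.1, -270.9, 65.8]
eef_rot: [-3.139, -0.115, -0.0]
force: [0.4, 0.2, 0.1]
grip_width: 31.7
gripper_force: 0.0
```

```bash
python3 ring.py w7
```

```text
[ 294  321   53   50 2037] ((319.91961669921875, 345.5279846191406), (49.367713928222656, 52.54802703857422), 83.81280517578125)
78 [ 550.7 -273.3] r 99.0 ang 206.2 width for D=20.44 60.0
83 [ 553.5 -273. ] r 96.5 ang 206.9 width for D=20.44 62.4
88 [ 556.2 -272.8] r 94.0 ang 207.7 width for D=20.44 64.9
boss [[194.0, 74.0, 50.0]]
[ 555.10196734 -270.94159264   65.78532092] [0.35114127 0.18882502 0.09145638] 31.725577528247623 6.65
```

The turret swings freely, so it isn't locked. I'll check the ring height in one composite of w2, w7, scene and top.

Run:
```python
from h import *
s=grab('scene','s8.png');t=grab('top','t8.png')
def rd(n):return cv2.imread('pics/'+n)
q=lambda im,x,y,w,h:cv2.resize(im[y:y+h,x:x+w],(400,300),interpolation=cv2.INTER_CUBIC)
C=cam('scene');D=cam('top')
u,v=w2px(C,[553,-275,65]).astype(int);a,b=w2px(D,[553,-275,65]).astype(int);print(u,v,a,b)
o=np.vstack([np.hstack([q(rd('w2.png'),200,215,240,180),q(rd('w7.png'),200,215,240,180)]),np.hstack([q(rd('s8.png'),u-60,v-45,120,90),q(rd('t8.png'),a-60,b-45,120,90)])])
cv2.imwrite('pics/comp.png',o)
```

```text
435 290 438 245
```

View pics/comp.png

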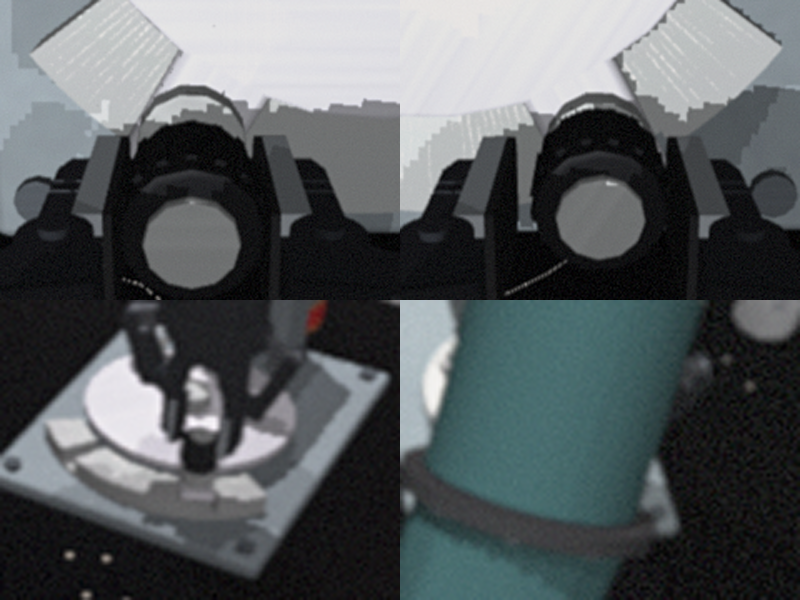

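The view shows the ring lower than in w2, but not locked. I'll narrow the finger gap to just over the ring and sweep forward slowly through the notch.

Request:
carry_out(
  plan=[
    [[-0.33,0,0,0,0,0,0],[-0.33,0,0,0,0,0,0],[-0.33,0,0,0,0,0,0],[-0.33,0,0.001,0,0,0,0],[-0.33,0,0.001,0,0,0,0]],
  ],
)

```text
clock: 7.22
ee_pos: [555.2, -273.2, 65.8]
eef_rot: [-3.139, -0.115, -0.0]
force: [0.4, 0.6, 0.5]
grip_width: 28.7
gripper_force: 0.3
```

Request:
carry_out(
  plan=[
    [[-0.33,0,0.0008,0,0,0,0],[-0.33,0,0.0008,0,0,0,0],[-0.33,0,0.0008,0,0,0,0],[-0.33,0,0.0008,0,0,0,0],[-0.33,0,0.0008,0,0,0,0]],
  ],
)

```text
clock: 7.63
ee_pos: [555.3, -277.6, 65.8]
eef_rot: [-3.139, -0.114, -0.0]
force: [0.2, 0.6, -0.5]
grip_width: 29.0
gripper_force: 0.3
```

```bash
python3 ring.py w8
```

```text
[ 287  313   54   51 2099] ((313.1911926269531, 338.0533447265625), (50.41726303100586, 53.143524169921875), 96.66444396972656)
78 [ 553.6 -277.5] r 98.8 ang 209.2 width for D=20.44 60.3
83 [ 556.2 -277.3] r 96.5 ang 209.9 width for D=20.44 62.7
88 [ 558.9 -277.1] r 94.2 ang 210.8 width for D=20.44 65.3
boss [[175.0, 73.0, 50.0]]
[ 555.33273776 -277.57922743   65.78059833] [ 0.21477893  0.56545653 -0.49943481] 29.021521130948557 7.6333
```

Request:
carry_out(
  plan=[
    [[-0.33,0,0.0008,0,0,0,0],[-0.33,0,0.0008,0,0,0,0],[-0.33,0,0.0008,0,0,0,0],[-0.33,0,0.0008,0,0,0,0],[-0.33,0,0.0008,0,0,0,0]],
  ],
)

```text
clock: 8.1
ee_pos: [555.6, -281.5, 65.8]
eef_rot: [-3.139, -0.114, 0.0]
force: [1.1, -0.1, -0.2]
grip_width: 28.8
gripper_force: 0.3
```

```bash
python3 ring.py w9
```

```text
[ 287  306   54   52 2144] ((313.27935791015625, 331.4471435546875), (50.904212951660156, 53.51531982421875), 95.46632385253906)
78 [ 556.3 -281.3] r 98.7 ang 211.9 width for D=20.44 60.6
83 [ 558.9 -281.1] r 96.5 ang 212.7 width for D=20.44 63.0
88 [ 561.5 -280.9] r 94.4 ang 213.6 width for D=20.44 65.6
boss [[164.0, 77.0, 47.0], [23.0, 5.0, 41.0]]
[ 555.62654084 -281.53963922   65.77690394] [ 1.05249927 -0.06443341 -0.16080457] 28.791043890147357 8.1
```

Run:
```python
from h import *
c=eyes.get_calibration('wrist');M=np.array(c['mount']);K=np.array([[c['fx'],0,c['cx']],[0,c['fy'],c['cy']],[0,0,1.]])
def C(pos,rv):
    T=np.eye(4);T[:3,:3]=R.from_rotvec(rv).as_matrix();T[:3,3]=pos;I=np.linalg.inv(T@M);return K,I[:3,:3],I[:3,3]
s=monitor.get_state()
V={'w1':(C([543.7,-181,231],[3.139,.113,0]),(316,218),14,78),'w2':(C([548.9,-180.14,65.8],[3.139,.114,.003]),(314.5,360.5),29,91.5),
'w3':(C([541.57,-277.63,62.2],[-3.133,-.112,.039]),(314,320),30,91.5),'w4':(C([556.2,-277.2,66.1],[-3.139,-.115,0]),(313.5,340.5),27,80),'w9':(C(s['ee_pos'],s['eef_rot']),(313.3,331.4),27,80)}
def pol(cc,cen,r):  # mean edge radius, horizontal sectors, half level
    g=cv2.imread(f'pics/{n}.png',0).astype(np.float32);w=[]
    for a in np.radians([-20,-10,0,10,20,160,170,180,190,200]):
        rr=np.arange(0.4*r,1.5*r,.1);l=cv2.remap(g,(cen[0]+rr*np.cos(a)).astype(np.float32)[None],(cen[1]+rr*np.sin(a)).astype(np.float32)[None],1)[0]
        h=(np.median(l[:30 if r>20 else 15])+22)/2;i=np.argmax(l<h);w.append(rr[i]*abs(np.cos(a))/abs(np.cos(a)))
    return 2*np.mean(w)
for n in V:
    cc,cen,r,z=V[n];d=pol(cc,cen,r)
    for zz in sorted({78,82,88,91.5,94}):
        p=px2w(cc,*cen,zz);q=w2px(cc,p+[0,5,0])-w2px(cc,p-[0,5,0]);print(n,round(d,1),zz,'D=',round(d/(np.hypot(*q)/10),2),end=' | ')
    print()
```

```text
w1 25.3 78 D= 17.84 | w1 25.3 82 D= 17.6 | w1 25.3 88 D= 17.23 | w1 25.3 91.5 D= 17.02 | w1 25.3 94 D= 16.87 | 
w2 57.3 78 D= 19.69 | w2 57.3 82 D= 19.09 | w2 57.3 88 D= 18.18 | w2 57.3 91.5 D= 17.66 | w2 57.3 94 D= 17.28 | 
w3 58.6 78 D= 18.99 | w3 58.6 82 D= 18.39 | w3 58.6 88 D= 17.48 | w3 58.6 91.5 D= 16.95 | w3 58.6 94 D= 16.57 | 
w4 52.2 78 D= 17.74 | w4 52.2 82 D= 17.2 | w4 52.2 88 D= 16.38 | w4 52.2 91.5 D= 15.91 | w4 52.2 94 D= 15.57 | 
w9 52.9 78 D= 17.8 | w9 52.9 82 D= 17.26 | w9 52.9 88 D= 16.44 | w9 52.9 91.5 D= 15.96 | w9 52.9 94 D= 15.62 |
```

```bash
python3 ring.py w10
python3 - <<'E'
from h import *
c=eyes.get_calibration('wrist');M=np.array(c['mount']);K=np.array([[c['fx'],0,c['cx']],[0,c['fy'],c['cy']],[0,0,1.]])
def C(pos,rv):
    T=np.eye(4);T[:3,:3]=R.from_rotvec(rv).as_matrix();T[:3,3]=pos;I=np.linalg.inv(T@M);return K,I[:3,:3],I[:3,3]
V={'w1':C([543.7,-181,231],[3.139,.113,0]),'w2':C([548.9,-180.14,65.8],[3.139,.114,.003]),'w4':C([556.2,-277.2,66.1],[-3.139,-.115,0]),'w7':C([555.1,-270.9,65.8],[-3.139,-.115,0]),'w9':C([555.6,-281.5,65.8],[-3.139,-.114,0])}
for n,cc in V.items():
    g=cv2.imread(f'pics/{n}.png',0)
    for z,r in((40,85),(28,100)):
        out=[]
        for a in range(120,244,2):
            b=np.radians(a+4.3);u,v=w2px(cc,[636+r*np.cos(b),-223+r*np.sin(b),z]).round().astype(int)
            out.append(str(int(g[v,u])) if 0<=u<640 and 0<=v<480 else '-')
        print(n,z,r,' '.join(out))
E
```

```text
[ 287  305   54   52 2146] ((313.251220703125, 330.75732421875), (51.13641357421875, 53.42852783203125), 94.21402740478516)
78 [ 556.6 -281.6] r 98.7 ang 212.1 width for D=20.44 60.6
83 [ 559.1 -281.4] r 96.5 ang 212.9 width for D=20.44 63.0
88 [ 561.7 -281.2] r 94.4 ang 213.8 width for D=20.44 65.6
boss [[164.0, 71.0, 52.0], [19.0, 4.0, 44.0]]
[ 555.62338977 -281.85183278   65.80676247] [0.04185432 0.80647772 0.58611296] 28.569161734574394 8.15
w1 40 85 162 161 160 182 223 219 221 217 217 234 237 189 236 240 212 166 94 174 176 173 119 208 211 213 213 212 209 218 210 217 213 214 211 207 214 209 208 230 231 230 232 231 230 212 230 231 210 233 229 233 230 229 231 229 232 229 230 187 176 177 173 173
w1 28 100 162 166 167 153 221 234 222 237 235 233 235 236 4 41 49 174 219 219 219 42 39 94 121 120 211 209 210 209 206 213 206 209 214 203 214 213 228 229 228 230 229 229 230 229 229 231 229 115 229 227 230 228 228 228 228 230 228 229 175 177 174 173
w2 40 85 170 167 167 213 200 213 196 221 198 206 194 207 228 224 232 194 217 164 218 133 110 113 113 113 112 114 116 111 114 112 114 114 113 14
[... 1136 characters left out ...]
2 213 216 214 212 213 217 212 212 174 136 215 215 213 211 214 213 194 190 211 217 215 213 219 187 190 184 78 24 82 80 20 12 109 82 12 14 7 17 12 14 3 67 113 110 191 191 188 195 189 188 190 188 189 139 139 139 138
w9 40 85 - 178 177 178 226 227 225 226 224 226 226 227 229 226 228 57 148 226 229 226 228 227 225 230 230 227 227 226 227 229 228 230 228 229 231 203 205 203 208 213 204 205 185 235 230 199 230 231 235 236 204 221 221 206 212 210 220 209 113 145 104 92
w9 28 100 - - 175 226 224 227 224 224 228 224 226 225 225 128 96 170 225 224 224 230 225 226 228 222 200 202 228 228 226 226 214 202 209 204 202 164 195 86 88 56 9 13 18 3 13 13 6 8 9 69 121 204 204 205 206 204 206 190 152 152 154 152
```

By size the ring is at home height (z≈78), and the arm edges put the turret at about 212°. I'll push on gently to see whether a notch wall stops it.

Request:
carry_out(
  plan=[
    [[-0.33,0,0.001,0,0,0,0],[-0.33,0,0.001,0,0,0,0],[-0.33,0,0.001,0,0,0,0],[-0.33,0,0.001,0,0,0,0],[-0.33,0,0,0,0,0,0]],
  ],
)

```text
clock: 8.62
ee_pos: [555.9, -285.9, 65.8]
eef_rot: [3.139, 0.114, 0.0]
force: [0.5, 0.3, -0.5]
grip_width: 28.9
gripper_force: 0.1
```

```bash
python3 ring.py w11
```

```text
[ 287  298   54   52 2187] ((313.1571960449219, 323.2017822265625), (51.33198928833008, 54.191043853759766), 96.18659973144531)
78 [ 559.6 -285.4] r 98.6 ang 214.9 width for D=20.44 60.9
83 [ 562.  -285.2] r 96.6 ang 215.8 width for D=20.44 63.4
88 [ 564.5 -285.1] r 94.7 ang 216.6 width for D=20.44 66.0
boss [[154.0, 70.0, 53.0], [8.0, 13.0, 42.0]]
[ 555.8777493  -285.8971148    65.81386786] [ 0.45969305  0.26043962 -0.47793007] 28.868517801576477 8.6167
```

Request:
carry_out(
  plan=[
    [[-0.33,0,0.001,0,0,0,0],[-0.33,0,0.001,0,0,0,0],[-0.33,0,0.001,0,0,0,0],[-0.33,0,0.001,0,0,0,0],[-0.33,0,0,0,0,0,0]],
  ],
)

```text
clock: 9.08
ee_pos: [556.2, -289.8, 65.8]
eef_rot: [3.139, 0.114, 0.0]
force: [0.0, 0.2, 0.4]
grip_width: 28.6
gripper_force: 0.2
```

```bash
python3 ring.py w12
```

```text
[ 286  290   56   52 2229] ((313.118408203125, 314.8968811035156), (51.7452507019043, 54.8427619934082), 92.2597427368164)
78 [ 563.  -289.1] r 98.5 ang 217.8 width for D=20.44 61.3
83 [ 565.3 -288.9] r 96.7 ang 218.7 width for D=20.44 63.7
88 [ 567.6 -288.8] r 94.9 ang 219.6 width for D=20.44 66.3
boss [[142.0, 74.0, 50.0]]
[ 556.22716809 -289.82082761   65.8212826 ] [0.03507898 0.15827823 0.36562126] 28.61925424216476 9.0833
```

Still free with no wall. I'll re-grip lower and lift 10 mm: about 6 N means it was down at 0, a hard stop means it was resting at 10 mm.

Request:
carry_out(
  plan=[
    [[-0.2,0,0,0,0,0,0],[-0.2,0.007,0,0,0,0,0],[-0.2,0,0,0.006,0,0,0],[-0.2,0,0,0.005,0,0,0],[-0.2,0,0,0,0,0,0]],
  ],
)

```text
clock: 9.55
ee_pos: [562.4, -288.4, 53.4]
eef_rot: [-3.138, -0.115, 0.003]
force: [-0.4, 0.3, -0.5]
grip_width: 34.0
gripper_force: 0.0
```

Request:
carry_out(
  plan=[
    [[-0.6,0,0,0,0,0,0],[-0.6,0,0,0,0,0,0],[-0.6,0,0,0,0,0,0],[-0.6,0,0,0,0,0,0],[-0.6,0,0,0,0,0,0]],
  ],
  force=60,
)

```text
clock: 9.97
ee_pos: [562.4, -288.9, 54.3]
eef_rot: [-3.139, -0.114, 0.002]
force: [-1.0, -0.5, -5.5]
grip_width: 26.2
gripper_force: 59.2
```

```bash
python3 ring.py w13
```

```text
[ 286  323   58   56 2481] ((314.3658142089844, 350.63372802734375), (54.70762634277344, 57.50642013549805), 89.02163696289062)
78 [ 562.5 -289.1] r 98.8 ang 217.7 width for D=20.44 65.6
83 [ 565.4 -288.9] r 96.6 ang 218.7 width for D=20.44 68.4
88 [ 568.2 -288.7] r 94.4 ang 219.8 width for D=20.44 71.6
boss [[131.0, 91.0, 53.0]]
[ 562.40173428 -288.91104616   54.26710107] [-0.9582712  -0.54103128 -5.54547651] 26.153596187428235 9.9667
```

Request:
carry_out(
  plan=[
    [[-0.6,0,0,-0.0025,0,0,0],[-0.6,0,0,-0.0025,0,0,0],[-0.6,0,0,0,0,0,0],[-0.6,0,0,0,0,0,0],[-0.6,0,0,0,0,0,0]],
  ],
)

```text
clock: 10.43
ee_pos: [562.6, -289.0, 59.7]
eef_rot: [-3.139, -0.115, 0.002]
force: [-1.2, -1.9, -5.2]
grip_width: 26.2
gripper_force: 59.3
```

Request:
carry_out(
  plan=[
    [[-0.6,0,0,-0.0025,0,0,0],[-0.6,0,0,-0.0025,0,0,0],[-0.6,0,0,0,0,0,0],[-0.6,0,0,0,0,0,0],[-0.6,0,0,0,0,0,0]],
  ],
)

```text
clock: 10.85
ee_pos: [562.6, -289.1, 64.7]
eef_rot: [-3.139, -0.114, 0.001]
force: [-2.4, -0.7, -6.8]
grip_width: 26.2
gripper_force: 59.3
```

```bash
python3 ring.py w14
```

```text
[ 286  323   58   56 2481] ((314.443603515625, 350.6881103515625), (54.873538970947266, 57.59115219116211), 96.04922485351562)
78 [ 556.8 -289.7] r 103.6 ang 215.8 width for D=20.44 60.3
83 [ 559.6 -289.5] r 101.3 ang 216.7 width for D=20.44 62.7
88 [ 562.5 -289.3] r 99.0 ang 217.7 width for D=20.44 65.3
boss [[134.0, 97.0, 43.0]]
[ 562.64296288 -289.09020065   64.72804235] [-2.36880079 -0.67306241 -6.77307412] 26.21675766692657 10.85
```

The force went smoothly from 5.5 to 6.8 N over 10 mm of lift, so the ring was down, yet the turret was free at about 217°. I'll bring it back lifted to 210° and lower it again under control.

Request:
carry_out(
  plan=[
    [[-0.6,-0.0021,-0.0026,-0.001,0,0,0],[-0.6,-0.002,-0.0027,-0.001,0,0,0],[-0.6,-0.0018,-0.0028,0,0,0,0],[-0.6,-0.0017,-0.0028,0,0,0,0],[-0.6,0,0,0,0,0,0]],
  ],
)

```text
clock: 11.32
ee_pos: [559.0, -284.7, 68.8]
eef_rot: [3.131, 0.1, 0.018]
force: [3.1, -9.4, -8.0]
grip_width: 26.1
gripper_force: 59.4
```

Request:
carry_out(
  plan=[
    [[-0.6,0,0,0,0,0,0],[-0.6,0,0,0,0,0,0],[-0.6,0,0,0,0,0,0],[-0.6,0,0,0,0,0,0],[-0.6,0,0,0,0,0,0]],
  ],
)

```text
clock: 11.73
ee_pos: [559.1, -284.9, 68.8]
eef_rot: [3.131, 0.1, 0.017]
force: [2.8, -9.5, -8.1]
grip_width: 26.2
gripper_force: 59.4
```

```bash
python3 ring.py w15; python3 -c "
from h import *
print(monitor.get_state()['eef_rot'])"
```

```text
[ 287  322   59   56 2499] ((315.7537536621094, 349.8527526855469), (55.146263122558594, 57.72216033935547), 89.0606689453125)
78 [ 551.3 -285.9] r 105.6 ang 212.3 width for D=20.44 58.5
83 [ 554.  -285.7] r 103.2 ang 213.1 width for D=20.44 60.8
88 [ 556.8 -285.5] r 100.9 ang 213.9 width for D=20.44 63.2
boss [[149.0, 88.0, 43.0], [14.0, 28.0, 41.0]]
[ 559.13939251 -284.85998063   68.80544339] [ 2.80860172 -9.52585553 -8.08067475] 26.163198003099044 11.7333
[3.1312954  0.099947   0.01742806]
```

The sideways force is the ring's twist friction in the tight grip, since I didn't rotate the tool with the arm. I'll turn the tool to relieve it.

Request:
carry_out(
  plan=[
    [[-0.6,0,0,0,0,0,0.067],[-0.6,0,0,0,0,0,0.067],[-0.6,0,0,0,0,0,0],[-0.6,0,0,0,0,0,0],[-0.6,0,0,0,0,0,0]],
  ],
)

```text
clock: 12.2
ee_pos: [554.3, -278.4, 66.7]
eef_rot: [-3.14, 0.094, 0.001]
force: [-2.3, -1.7, -7.2]
grip_width: 26.0
gripper_force: 59.7
```

```bash
python3 ring.py w16; python3 -c "
from h import *
print(monitor.get_state()['eef_rot'])"
```

```text
[ 286  324   58   55 2465] ((314.5954284667969, 350.8849182128906), (54.408077239990234, 57.53866958618164), 88.94940948486328)
78 [ 547.3 -278.3] r 104.6 ang 207.6 width for D=20.44 59.4
83 [ 550.1 -278.5] r 102.2 ang 208.6 width for D=20.44 61.8
88 [ 553.  -278.7] r 100.0 ang 209.5 width for D=20.44 64.3
boss [[139.0, 91.0, 47.0], [2.0, 38.0, 41.0]]
[ 554.31913102 -278.43657935   66.6703794 ] [-2.31044367 -1.66289325 -7.20649891] 26.0058701019219 12.2
[-3.13990708e+00  9.42835200e-02  1.10372889e-03]
```

Forces are relaxed and the ring reads about 210.1° while lifted. Lowering it gently.

Request:
carry_out(
  plan=[
    [[-0.6,0,0,0.0025,0,0,0],[-0.6,0,0,0.0025,0,0,0],[-0.6,0,0,0.002,0,0,0],[-0.6,0,0,0.002,0,0,0],[-0.6,0,0,0,0,0,0]],
  ],
)

```text
clock: 12.67
ee_pos: [554.5, -278.6, 57.3]
eef_rot: [-3.14, 0.096, 0.001]
force: [-3.6, -1.6, -5.3]
grip_width: 26.1
gripper_force: 59.7
```

Request:
carry_out(
  plan=[
    [[-0.25,0,0,0,0,0,0],[-0.25,0,0,0,0,0,0],[-0.25,0,0,0,0,0,0],[-0.25,0,0,0,0,0,0],[-0.25,0,0,0,0,0,0]],
  ],
  force=20,
)

```text
clock: 13.08
ee_pos: [556.2, -278.6, 58.6]
eef_rot: [3.14, -0.095, 0.004]
force: [-0.5, 0.2, -0.4]
grip_width: 32.4
gripper_force: 0.0
```

```bash
python3 ring.py w17
```

```text
[ 287  323   56   53 2303] ((314.6470642089844, 348.83453369140625), (52.44572067260742, 55.93254470825195), 85.29999542236328)
78 [ 554.5 -278.8] r 98.8 ang 210.1 width for D=20.44 63.4
83 [ 557.2 -279. ] r 96.6 ang 211.1 width for D=20.44 66.1
88 [ 560.  -279.2] r 94.5 ang 212.2 width for D=20.44 69.0
boss [[121.0, 100.0, 52.0]]
[ 556.23251199 -278.6330505    58.59445302] [-0.54718767  0.21585554 -0.35670939] 32.371592488545346 13.0833
```

Request:
carry_out(
  plan=[
    [[-0.25,0,0.002,0,0,0,0],[-0.25,0,0.002,0,0,0,0],[-0.25,0,0.002,0,0,0,0],[-0.25,0,0.001,0,0,0,0],[-0.25,0,0,0,0,0,0]],
  ],
)

```text
clock: 13.55
ee_pos: [554.4, -286.1, 57.8]
eef_rot: [3.14, -0.097, 0.0]
force: [0.6, -0.5, 0.1]
grip_width: 32.2
gripper_force: 0.0
```

```bash
python3 ring.py w18
```

```text
[ 280  306   57   54 2437] ((307.6639099121094, 332.242431640625), (54.076416015625, 57.320255279541016), 94.03610229492188)
78 [ 559.1 -284.5] r 98.5 ang 214.4 width for D=20.44 64.5
83 [ 561.6 -284.8] r 96.7 ang 215.4 width for D=20.44 67.3
88 [ 564.2 -285. ] r 94.9 ang 216.5 width for D=20.44 70.3
boss [[106.0, 89.0, 50.0]]
[ 554.35929579 -286.14554347   57.79747668] [ 0.63636208 -0.46589056  0.10367087] 32.1588940487787 13.55
```

Same result: ring at home height, turret still moving lightly. I'll guide it back to 210°, then probe the ring's top with shut fingers to get its true height.

Request:
carry_out(
  plan=[
    [[-0.34,0,0,0,0,0,0],[-0.34,0,0,0,0,0,0],[-0.34,0,-0.002,0,0,0,0],[-0.34,0,-0.002,0,0,0,0],[-0.34,0,-0.0017,0,0,0,0]],
  ],
)

```text
clock: 14.02
ee_pos: [552.8, -281.5, 57.6]
eef_rot: [3.139, -0.099, -0.004]
force: [-2.6, -2.8, -0.3]
grip_width: 27.8
gripper_force: 1.6
```

Request:
carry_out(
  plan=[
    [[-0.34,0,-0.0014,0,0,0,0],[-0.34,0,0,0,0,0,0],[-0.34,0,0,0,0,0,0],[-0.34,0,0,0,0,0,0],[-0.34,0,0,0,0,0,0]],
  ],
)

```text
clock: 14.43
ee_pos: [555.7, -277.7, 57.8]
eef_rot: [-3.139, 0.094, -0.002]
force: [0.5, 0.2, 0.7]
grip_width: 28.4
gripper_force: 0.0
```

```bash
python3 ring.py w19
```

```text
[ 287  324   56   53 2313] ((314.5713806152344, 350.4710998535156), (52.531280517578125, 55.8807258605957), 91.52374267578125)
78 [ 553.8 -277.8] r 98.8 ang 209.4 width for D=20.44 63.7
83 [ 556.6 -278. ] r 96.6 ang 210.4 width for D=20.44 66.4
88 [ 559.5 -278.2] r 94.4 ang 211.5 width for D=20.44 69.4
boss [[124.0, 98.0, 52.0]]
[ 555.71771613 -277.6540335    57.83822253] [0.45123983 0.19993861 0.71576036] 28.437599253218973 14.4333
```

Request:
carry_out(
  plan=[
    [[-0.34,0,0.001,0,0,0,0],[-0.1,0,0,0,0,0,0],[-0.1,0,0,0,0,0,0],[-0.1,-0.001,0,-0.02,0,0,0],[-0.1,0,0,-0.016,0,0,0]],
  ],
)

```text
clock: 14.9
ee_pos: [552.9, -279.2, 93.6]
eef_rot: [-3.139, 0.096, 0.003]
force: [-0.5, 0.4, 0.0]
grip_width: 38.5
gripper_force: 0.0
```

Request:
carry_out(
  plan=[
    [[-1,0,0,0,0,0,0],[-1,0,0,0,0,0,0],[-1,0,0,0,0,0,0],[-1,0,0,0,0,0,0],[-1,0,0,0.007,0,0,0]],
  ],
)

```text
clock: 15.32
ee_pos: [554.1, -279.7, 86.8]
eef_rot: [3.14, -0.096, 0.001]
force: [-0.1, -0.6, 0.4]
grip_width: 0.3
gripper_force: 0.0
```

Request:
carry_out(
  plan=[
    [[-1,0,0,0.002,0,0,0],[-1,0,0,0,0,0,0],[-1,0,0,0,0,0,0],[-1,0,0,0,0,0,0],[-1,0,0,0,0,0,0]],
  ],
)

```text
clock: 15.73
ee_pos: [553.8, -279.6, 84.7]
eef_rot: [3.14, -0.096, -0.0]
force: [-0.3, 0.5, -0.5]
grip_width: 0.1
gripper_force: 0.0
```

Request:
carry_out(
  plan=[
    [[-1,0,0,0.002,0,0,0],[-1,0,0,0.002,0,0,0],[-1,0,0,0.002,0,0,0],[-1,0,0,0,0,0,0],[-1,0,0,0,0,0,0]],
  ],
)

```text
clock: 16.15
ee_pos: [553.6, -279.4, 78.6]
eef_rot: [-3.14, 0.096, 0.001]
force: [0.6, -0.2, 0.2]
grip_width: 0.3
gripper_force: 0.0
```

No contact down to 78.6 mm, so the lift is under 1 mm. Going slightly further to confirm the contact.

Request:
carry_out(
  plan=[
    [[-1,0,0,0.002,0,0,0],[-1,0,0,0.001,0,0,0],[-1,0,0,0,0,0,0],[-1,0,0,0,0,0,0],[-1,0,0,0,0,0,0]],
  ],
)

```text
clock: 16.57
ee_pos: [555.2, -281.3, 78.0]
eef_rot: [3.138, -0.097, 0.006]
force: [-1.3, -1.0, 10.9]
grip_width: 0.0
gripper_force: 5.3
```

The top of the ring is at exactly 78.0 mm with contact force, so lift is 0 and the ring is home. Rising and checking the angle once more.

Request:
carry_out(
  plan=[
    [[-1,0,0,-0.015,0,0,0],[-1,0,0,-0.03,0,0,0],[-1,0,0,-0.03,0,0,0],[-1,0,0,0,0,0,0],[-1,0,0,0,0,0,0]],
  ],
)

```text
clock: 16.98
ee_pos: [555.2, -280.2, 152.9]
eef_rot: [3.138, -0.096, 0.007]
force: [-0.1, 0.4, -0.3]
grip_width: -0.2
gripper_force: 0.0
```

Run:
```python
from h import *
C=cam('wrist');s=monitor.get_state();im=grab('wrist','w20.png');print(s['ee_pos'],s['eef_rot'])
g=cv2.GaussianBlur(cv2.cvtColor(im,cv2.COLOR_RGB2GRAY),(3,3),0)
print('pred ring',w2px(C,[554.5,-279,78]))
k,lab,st,ce=cv2.connectedComponentsWithStats((g>62).astype(np.uint8),connectivity=4)
for l in range(1,k):
    x,y,w,h,a=st[l]
    if 25<w<60 and 20<h<60 and a>.7*w*h:
        p=px2w(C,*ce[l],78);d=p[:2]-[636,-223];print(st[l],p,np.hypot(*d),np.degrees(np.arctan2(d[1],d[0]))%360-4.3)
h=cv2.HoughCircles(cv2.medianBlur(g,5),cv2.HOUGH_GRADIENT,1.5,60,param1=80,param2=25,minRadius=15,maxRadius=45)
for q in h[0][:6]: print(q.round(),px2w(C,q[0],q[1],48)[:2].round(1),'pred boss',w2px(C,[636,-223,48]).round())
```

```text
[ 555.17059842 -280.22299261  152.86332901] [ 3.13839349 -0.09621768  0.00680283]
pred ring [311.42718183 258.6331899 ]
[296 239  36  35 956] [ 555.83647745 -280.10974808   78.        ] 98.42618388005073 211.1666664991665
[199. 106.  30.] [ 637.2 -221.8] pred boss [201. 108.]
[103.  70.  32.] [ 658.8 -172.6] pred boss [201. 108.]
[325. 250.  38.] [ 550.3 -286.6] pred boss [201. 108.]
[43. 68. 38.] [ 661.5 -140.4] pred boss [201. 108.]
[169.  47.  36.] [ 667.7 -209.8] pred boss [201. 108.]
[341. 190.  32.] [ 585.9 -298.2] pred boss [201. 108.]
```

The ring is at (555.8,-280.1), 60 to 61° from its start and home, so the lock condition is met. Next I'll check the wrist reach for the tilted pedal approach with a quick planar arm model.

```bash
cat > ik.py <<'E'
from h import *
from scipy.optimize import least_squares
s=monitor.get_state();q=s['joint_positions'];p=s['ee_pos']
D=[((.592,1.6096,.9427),np.hypot(307.7,655.7),230.3),((.4019,1.9604,.7827),np.hypot(543.25,181.4),231),((.68244,1.9643,.52125),np.hypot(541.57,277.63),62.2),((q[1],q[3],q[5]),np.hypot(p[0],p[1]),p[2])]
def fk(L,a): A=np.cumsum(a);return L[3]+L[0]*np.cos(A[0])+L[1]*np.cos(A[1])+L[2]*np.cos(A[2]),L[0]*np.sin(A[0])+L[1]*np.sin(A[1])+L[2]*np.sin(A[2])
f=least_squares(lambda L:np.ravel([np.subtract(fk(L,a)[::-1],(r,z)) for a,r,z in D])/3,[420,400,250,300],x_scale=100)
L=f.x;print(L.round(),(f.fun*3).round(1),q.round(3))
for t in (40,45):
  for lx,z in ((-110,120),(-30,70),(-30,40)):
    w=np.array([585.2+.991*lx,161.6-.1357*lx]);r=np.hypot(*w);S=np.pi-np.radians(t)
    g=least_squares(lambda a:[fk(L,[a[0],a[1],S-a[0]-a[1]])[1]-r,fk(L,[a[0],a[1],S-a[0]-a[1]])[0]-z],[.3,2.0])
    print(t,lx,z,w.round(1),'q2 q4 q6',g.x.round(2),round(S-g.x.sum(),2),'res',abs(g.fun).max().round(2))
E
python3 ik.py
```

```text
[630. 464. 351. 333.] [ 1.3  0.5 -1.2  0.4  0.1  0.1 -0.7 -0.9] [ 0.322  0.56   0.103  1.917 -0.089  0.668 -1.153]
40 -110 120 [476.2 176.5] q2 q4 q6 [0.62 2.7 ] -0.88 res 0.0
40 -30 70 [555.5 165.7] q2 q4 q6 [0.74 2.55] -0.85 res 0.0
40 -30 40 [555.5 165.7] q2 q4 q6 [0.83 2.55] -0.94 res 0.0
45 -110 120 [476.2 176.5] q2 q4 q6 [0.72 2.76] -1.13 res 0.0
45 -30 70 [555.5 165.7] q2 q4 q6 [0.82 2.6 ] -1.06 res 0.0
45 -30 40 [555.5 165.7] q2 q4 q6 [0.9 2.6] -1.15 res 0.0
```

The planar fit can't separate the wrist length while the tool is vertical. I'll back away from the press, rising, and tilt a little to identify it.

Request:
carry_out(
  plan=[
    [[-1,-0.03,0,-0.02,0,0,0],[-1,-0.02,-0.03,-0.015,0,0,0],[-1,0,-0.04,0,0,0,0],[-1,0,-0.04,0,0,0,0],[-1,0,-0.04,0,0,0,0]],
  ],
)

```text
clock: 17.45
ee_pos: [511.5, -125.6, 184.8]
eef_rot: [-3.14, 0.099, 0.003]
force: [1.0, 0.8, 0.2]
grip_width: 0.1
gripper_force: 0.0
```

Request:
carry_out(
  plan=[
    [[-1,0,-0.03,0,0,-0.12,0],[-1,0,0,0,0,-0.12,0],[-1,0,0,0,0,-0.12,0],[-1,0,0,0,0,0,0],[-1,0,0,0,0,0,0]],
  ],
)

```text
clock: 17.87
ee_pos: [514.9, -96.4, 183.6]
eef_rot: [-3.078, 0.093, 0.564]
force: [-0.7, -0.8, -0.2]
grip_width: 0.1
gripper_force: 0.0
```

```bash
cat > kin.py <<'E'
from h import *
from scipy.optimize import least_squares
def fkm(q,L,sg):
    a,b,c,h,e=L;r=lambda ax,x:R.from_euler(ax,x)
    A=r('z',sg[0]*q[0])*r('y',q[1]);p=np.array([0,0,h])+A.apply([0,0,a]);A=A*r('z',sg[1]*q[2])*r('y',q[3]);p=p+A.apply([0,0,b]);A=A*r('z',sg[2]*q[4])*r('y',q[5]);p=p+A.apply([0,0,c]);A=A*r('z',sg[3]*q[6]+e);return p,A
S=[([1.03849,.59202,.04832,1.60963,-.03333,.94268,-.03374],[307.73,-655.67,230.28],[-3.06446,-.68337,.0008]),
([.16895665,.40190649,.09802104,1.9603804,-.05285075,.78265722,-1.20300047],[543.25,-181.4,231.04],[3.139,.113,0]),
([.3612709,.68244,.05074762,1.9643232,-.05376111,.52125156,-1.05100694],[541.567,-277.63,62.2087],[-3.133,-.112,.039]),
([.322,.56,.103,1.917,-.089,.668,-1.153],[555.17,-280.2,152.86],[3.13839,-.0962,.0068])]
E
python3 - <<'E'
from kin import *
import itertools
s=monitor.get_state();print(s['clock'],s['ee_pos'],s['eef_rot'],s['joint_positions'])
S.append((list(s['joint_positions']),list(s['ee_pos']),list(s['eef_rot'])))
open('kin.py','a').write(f"S.append(({[float(x) for x in s['joint_positions']]},{[float(x) for x in s['ee_pos']]},{[float(x) for x in s['eef_rot']]}))\n")
best=[]
for sg in itertools.product((1,-1),repeat=4):
  for e in(0,1.57,3.14,-1.57):
    def f(x):
        o=[]
        for q,p,rv in S:
            P,A=fkm(q,x,sg);o+=list(P-p)+list(300*(A.inv()*R.from_rotvec(rv)).as_rotvec())
        return np.array(o)
    g=least_squares(f,[630,464,300,300,e],x_scale=[100,100,100,100,1],max_nfev=60);best.append((g.cost,sg,g.x.round(2).tolist(),g.fun.round(1)))
best.sort(key=lambda t:t[0])
for b in best[:2]:print(b[:3])
print(best[0][3].reshape(-1,6))
E
```

```text
17.8667 [514.93387514 -96.38254382 183.59874648] [-3.07829944  0.0928537   0.5636207 ] [ 0.00444199  0.55796874  0.12495071  1.88179715 -0.05003137  1.06791832
 -1.47628236]
(np.float64(2700.6270700441437), (-1, -1, 1, -1), [597.77, 493.37, 358.32, 386.95, 1.65])
(np.float64(2700.6270700441446), (-1, -1, 1, -1), [597.77, 493.37, 358.32, 386.95, 1.65])
[[ 25.7   4.8   4.2   1.2  16.1 -11.9]
 [ 12.3  14.   -1.4  21.2   7.6  -1.5]
 [  5.2  24.2  -2.8  14.4   7.5   4.4]
 [  2.3   2.7  -2.7  30.2  13.2  18.3]
 [-13.5  11.5   2.6  26.3   1.4  -9.2]]
```

```bash
cat >> kin.py <<'E'
def fk2(q,x,sg):
    a,b,c,h,e,y0,ex,wx,ux,d3,d5=x;r=lambda ax,t:R.from_euler(ax,t)
    A=r('z',sg[0]*q[0]+y0)*r('y',q[1]);p=np.array([0,0,h])+A.apply([ux,0,a]);A=A*r('z',sg[1]*q[2]+d3)*r('y',q[3]);p=p+A.apply([ex,0,b]);A=A*r('z',sg[2]*q[4]+d5)*r('y',q[5]);p=p+A.apply([wx,0,c]);A=A*r('z',sg[3]*q[6]+e);return p,A
E
python3 - <<'E'
from kin import *
import itertools
best=[]
for sg in itertools.product((1,-1),repeat=4):
  for e in(1.57,-1.57):
   def f(x,reg=True):
    o=[]
    for q,p,rv in S:
        P,A=fk2(q,x,sg);o+=list(P-p)+list(300*(A.inv()*R.from_rotvec(rv)).as_rotvec())
    return np.array(o+(list(np.array(x[6:9])/50)+list(np.array(x[9:11])*10) if reg else []))
   g=least_squares(f,[600,470,300,330,e,0,0,0,0,0,0],x_scale=[100,100,100,100,1,.1,50,50,50,.1,.1],max_nfev=100);best.append((g.cost,sg,g.x.round(3).tolist(),f(g.x,False).round(1)))
best.sort(key=lambda t:t[0])
for b in best[:3]:print(b[:3])
print(best[0][3].reshape(-1,6))
E
```

```text
(np.float64(74.30593188756706), (-1, -1, -1, -1), [618.722, 468.338, 307.972, 296.442, 1.511, -0.067, -3.856, -6.132, -6.954, -0.001, -0.01])
(np.float64(74.30593188764146), (-1, -1, -1, -1), [618.722, 468.339, 307.972, 296.442, 1.511, -0.067, -3.856, -6.132, -6.954, -0.001, -0.01])
(np.float64(435.25034871761426), (-1, -1, 1, -1), [620.667, 459.024, 303.613, 292.514, 1.544, -0.103, -0.886, -2.599, 5.853, 0.046, 0.065])
[[-5.9 -3.9  2.7 -0.1  2.6 -0.5]
 [ 1.1  2.8 -0.1  2.1  1.3 -0.4]
 [ 1.   1.3  0.8  1.1  0.8  0.5]
 [-1.2  0.4 -1.5  1.3  1.9  0.1]
 [ 0.2  5.6 -1.9 -4.4  0.2  0.4]]
```

The kinematic model now fits to a few mm (wrist length 308 mm). The tilted pose needs the wrist flipped (q5 near π), so I'll plan a path through a constant-twist flip and check joint limits in the model.

```bash
cat > plan.py <<'E'
from kin import *
X=[618.722,468.338,307.972,296.442,1.511,-.067,-3.856,-6.132,-6.954,-.001,-.01];SG=(-1,)*4
lo=np.array([-2.69,-.47,-1.27,.19,-1.53,.08,-3.09]);hi=np.array([2.69,2.24,1.36,2.51,4.68,2.07,3.09])
def ik(q0,p,A):
    f=lambda q:np.r_[(fk2(q,X,SG)[0]-p)/2,150*(fk2(q,X,SG)[1].inv()*A).as_rotvec(),.3*(q-q0)]
    g=least_squares(f,np.clip(q0,lo+1e-3,hi-1e-3),bounds=(lo,hi));return g.x,np.abs(g.fun[:3]*2).max(),np.abs(g.fun[3:6]/150).max()
def tiltR(t,az): # tool z forward-down along az, tool x back (camera underside)
    z=np.array([np.sin(t)*np.cos(az),np.sin(t)*np.sin(az),-np.cos(t)]);y=np.array([-np.sin(az),np.cos(az),0]);return R.from_matrix(np.c_[np.cross(y,z),y,z])
def loc(lx,z,ly=0):
    c,s=np.cos(-.136),np.sin(-.136);return np.array([585.2+c*lx-s*ly,161.6+s*lx+c*ly,z])
def rows(p,A,p1,A1,n,claw=-1):
    out=[];rv=(A.inv()*A1).as_rotvec()/n
    for i in range(n):
        sh=A.inv().apply(p1*(i+1)/n+p*(n-i-1)/n-(p*(n-i)/n+p1*i/n) if False else (p1-p)/n)/1000
        out.append([claw]+np.round(sh,4).tolist()+np.round(rv,4).tolist());A=A*R.from_rotvec(rv)
    return out
E
python3 - <<'E'
from plan import *
s=monitor.get_state();q=s['joint_positions'];p=s['ee_pos'];A=R.from_rotvec(s['eef_rot'])
def go(p1,A1,n,show=True):
    global q,p,A
    rv=(A.inv()*A1).as_rotvec();m=0
    for i in range(1,n+1):
        q,e,r=ik(q,p+(p1-p)*i/n,A*R.from_rotvec(rv*i/n));m=max(m,e,r*100)
    p,A=p1,A1;print('p',p.round(),'q',q.round(2),'err',round(m,1),'len',np.linalg.norm(rv).round(2))
c=X[2]
A0=R.from_matrix(np.c_[[np.cos(-.06),np.sin(-.06),0],[np.sin(-.06),-np.cos(-.06),0],[0,0,-1]])
for P in ([430,60,150],):
    go(np.array(P,float),A0,5)
    n=(R.from_euler('y',q[5])*R.from_euler('z',-q[6]+X[4])).inv().apply([0,0,1]);n=-n  # q5 + => -about forearm
    print('axis tool',n.round(3),'TCP shift per rad',np.cross(n,[0,0,c]).round(1))
    m=0
    from scipy.linalg import expm
    w=n;v=np.cross(n,[0,0,c])
    for i in range(25):
        th=np.pi/25*.95
        T=np.eye(4);T[:3,:3]=R.from_rotvec(w*th).as_matrix();W=np.zeros((4,4));W[:3,:3]=np.array([[0,-w[2],w[1]],[w[2],0,-w[0]],[-w[1],w[0],0]]);W[:3,3]=v;T=expm(W*th)
        p=p+A.apply(T[:3,3]);A=A*R.from_matrix(T[:3,:3]);q,e,r=ik(q,p,A);m=max(m,e,r*100)
        if i%6==0: print(i,p.round(),A.apply([0,0,1]).round(2),q.round(2))
    print('flip end',p.round(),A.apply([0,0,1]).round(2),A.apply([1,0,0]).round(2),q.round(2),'err',m)
    for lx,z,t,k in ((-95,215,.698,12),(-85,150,.698,3),(-75,95,.698,3),(-30,70,.698,3),(-30,40,.698,4),(-30,25,.698,2)):
        go(loc(lx,z),tiltR(t,-.136),k)
E
```

```text
p [430.  60. 150.] q [-0.28  0.37  0.09  2.31 -0.09  0.46 -1.75] err 0.0 len 0.36
axis tool [-0.442  0.054 -0.896] TCP shift per rad [ 16.6 136.   -0. ]
0 [432.  44. 150.] [ 0.01 -0.05 -1.  ] [-0.31  0.37  0.12  2.31  0.01  0.46 -1.72]
6 [477. -39. 170.] [ 0.15 -0.32 -0.93] [-0.47  0.39  0.33  2.31  0.58  0.4  -1.57]
12 [559. -69. 210.] [ 0.42 -0.42 -0.81] [-0.7   0.43  0.64  2.31  1.32  0.23 -1.62]
18 [638. -32. 250.] [ 0.67 -0.3  -0.68] [-0.5   0.39  0.38  2.29  2.32  0.36 -1.91]
24 [675.  54. 271.] [ 0.79 -0.02 -0.61] [-0.34  0.37  0.16  2.29  2.95  0.43 -1.81]
flip end [675.  54. 271.] [ 0.79 -0.02 -0.61] [-0.59  0.22 -0.78] [-0.34  0.37  0.16  2.29  2.95  0.43 -1.81] err 0.0012978328256849636
p [491. 174. 215.] q [-1.1   0.35  0.54  2.45  2.14  0.3  -1.29] err 0.0 len 0.27
p [501. 173. 150.] q [-0.87  0.49  0.29  2.48  2.42  0.47 -1.6 ] err 0.0 len 0.0
p [511. 172.  95.] q [-0.77  0.63  0.19  2.48  2.54  0.6  -1.75] err 0.0 len 0.0
p [555. 166.  70.] q [-0.69  0.7   0.18  2.41  2.61  0.6  -1.76] err 0.0 len 0.0
p [555. 166.  40.] q [-0.67  0.77  0.15  2.41  2.64  0.67 -1.8 ] err 0.0 len 0.0
p [555. 166.  25.] q [-0.66  0.81  0.14  2.41  2.65  0.7  -1.82] err 0.0 len 0.0
```

Run:
```python
from plan import *
s=monitor.get_state();p=s['ee_pos'];A=R.from_rotvec(s['eef_rot'])
A0=R.from_matrix(np.c_[[np.cos(-.06),np.sin(-.06),0],[np.sin(-.06),-np.cos(-.06),0],[0,0,-1]])
for r in rows(p,A,np.array([405.,60,150]),A0,5):print(r)
```

```text
[-1, -0.0199, -0.0299, 0.0147, 0.0, 0.0724, -0.0001]
[-1, -0.0209, -0.0299, 0.0132, 0.0, 0.0724, -0.0001]
[-1, -0.0218, -0.0299, 0.0117, 0.0, 0.0724, -0.0001]
[-1, -0.0226, -0.0299, 0.0101, 0.0, 0.0724, -0.0001]
[-1, -0.0233, -0.0299, 0.0084, 0.0, 0.0724, -0.0001]
```

Request:
carry_out(
  plan=[
    [[-1,-0.02,-0.03,0.0147,0,0.0724,0],[-1,-0.021,-0.03,0.0132,0,0.0724,0],[-1,-0.022,-0.03,0.0117,0,0.0724,0],[-1,-0.0226,-0.03,0.01,0,0.0724,0],[-1,-0.0233,-0.03,0.0084,0,0.0724,0]],
  ],
)

```text
clock: 18.28
ee_pos: [401.9, 59.9, 152.4]
eef_rot: [-3.139, 0.101, -0.01]
force: [-0.4, 1.0, -1.3]
grip_width: -0.4
gripper_force: 0.0
```

Run:
```python
from plan import *
s=monitor.get_state();q=s['joint_positions'];p=s['ee_pos'];print(p,s['eef_rot'],q.round(3),s['clock'])
n=-(R.from_euler('y',q[5])*R.from_euler('z',-q[6]+X[4])).inv().apply([0,0,1])
v=np.cross(n,[0,0,X[2]])/1000
print((n*.115).round(4),(v*.115).round(4))
```

```text
[401.8689845   59.88512776 152.35446334] [-3.13877212  0.10123491 -0.00958757] [-0.327  0.34   0.084  2.373 -0.066  0.424 -1.823] 18.2833
[-0.0465  0.0091 -0.1048] [ 0.0028  0.0143 -0.    ]
```

Request:
carry_out(
  plan=[
    [[-1,0.0028,0.0143,0,-0.0465,0.0091,-0.1048],[-1,0.0028,0.0143,0,-0.0465,0.0091,-0.1048],[-1,0.0028,0.0143,0,-0.0465,0.0091,-0.1048],[-1,0.0028,0.0143,0,-0.0465,0.0091,-0.1048],[-1,0.0028,0.0143,0,-0.0465,0.0091,-0.1048]],
  ],
)

```text
clock: 18.7
ee_pos: [426.6, -8.6, 159.2]
eef_rot: [2.829, 0.676, 0.057]
force: [0.1, -1.3, -0.0]
grip_width: -0.3
gripper_force: 0.0
```

Request:
carry_out(
  plan=[
    [[-1,0.0028,0.0143,0,-0.0465,0.0091,-0.1048],[-1,0.0028,0.0143,0,-0.0465,0.0091,-0.1048],[-1,0.0028,0.0143,0,-0.0465,0.0091,-0.1048],[-1,0.0028,0.0143,0,-0.0465,0.0091,-0.1048],[-1,0.0028,0.0143,0,-0.0465,0.0091,-0.1048]],
  ],
)

```text
clock: 19.12
ee_pos: [480.0, -51.6, 180.4]
eef_rot: [2.358, 1.302, 0.101]
force: [-0.1, 0.7, -0.3]
grip_width: -0.3
gripper_force: 0.0
```

Run:
```python
from plan import *
s=monitor.get_state();A=R.from_rotvec(s['eef_rot']);print(s['ee_pos'],A.apply([0,0,1]),s['joint_positions'].round(3),s['clock'])
```

```text
[479.95538126 -51.59417323 180.41953075] [ 0.27114535 -0.34299868 -0.89935094] [-0.597  0.371  0.442  2.397  0.913  0.311 -1.623] 19.1167
```

Following the model. Continuing the flip.

Request:
carry_out(
  plan=[
    [[-1,0.0028,0.0143,0,-0.0465,0.0091,-0.1048],[-1,0.0028,0.0143,0,-0.0465,0.0091,-0.1048],[-1,0.0028,0.0143,0,-0.0465,0.0091,-0.1048],[-1,0.0028,0.0143,0,-0.0465,0.0091,-0.1048],[-1,0.0028,0.0143,0,-0.0465,0.0091,-0.1048]],
  ],
)

```text
clock: 19.53
ee_pos: [539.9, -57.4, 206.6]
eef_rot: [1.822, 1.746, 0.13]
force: [0.7, -0.0, -0.5]
grip_width: 0.4
gripper_force: 0.0
```

Request:
carry_out(
  plan=[
    [[-1,0.0028,0.0143,0,-0.0465,0.0091,-0.1048],[-1,0.0028,0.0143,0,-0.0465,0.0091,-0.1048],[-1,0.0028,0.0143,0,-0.0465,0.0091,-0.1048],[-1,0.0028,0.0143,0,-0.0465,0.0091,-0.1048],[-1,0.0028,0.0143,0,-0.0465,0.0091,-0.1048]],
  ],
)

```text
clock: 19.95
ee_pos: [598.0, -25.9, 234.9]
eef_rot: [1.163, 2.082, 0.154]
force: [-0.4, -0.1, -0.8]
grip_width: 0.1
gripper_force: 0.0
```

Request:
carry_out(
  plan=[
    [[-1,0.0028,0.0143,0,-0.0465,0.0091,-0.1048],[-1,0.0028,0.0143,0,-0.0465,0.0091,-0.1048],[-1,0.0028,0.0143,0,-0.0465,0.0091,-0.1048],[-1,0.0028,0.0143,0,-0.0465,0.0091,-0.1048],[-1,0.0028,0.0143,0,-0.0465,0.0091,-0.1048]],
  ],
)

```text
clock: 20.37
ee_pos: [630.0, 35.7, 252.7]
eef_rot: [0.458, 2.265, 0.164]
force: [-0.1, -0.0, -0.1]
grip_width: 0.2
gripper_force: 0.0
```

```bash
cat > nxt.py <<'E'
from plan import *
import sys
s=monitor.get_state();p=s['ee_pos'];A=R.from_rotvec(s['eef_rot']);q=s['joint_positions'];print(p.round(1),A.apply([0,0,1]).round(3),q.round(2),s['clock'],s['force'].round(1))
lx,z,t,n=map(float,sys.argv[1:5]);n=int(n);p1=loc(lx,z);A1=tiltR(np.radians(t),-.136)
for r in rows(p,A,p1,A1,n):print(r)
rv=(A.inv()*A1).as_rotvec()
for i in range(1,n+1):
    q,e,r=ik(q,p+(p1-p)*i/n,A*R.from_rotvec(rv*i/n))
    if i%3==0 or i==n: print(q.round(2),round(e,1),round(r,3))
E
python3 nxt.py -95 220 40 10
```

```text
[630.   35.7 252.7] [ 0.742 -0.029 -0.67 ] [-0.38  0.35  0.2   2.38  2.82  0.41 -1.84] 20.3667 [-0.1 -0.  -0.1]
[-1, 0.016, 0.0082, -0.0085, 0.0091, 0.0125, -0.0289]
[-1, 0.0159, 0.0086, -0.0084, 0.0091, 0.0125, -0.0289]
[-1, 0.0157, 0.009, -0.0083, 0.0091, 0.0125, -0.0289]
[-1, 0.0156, 0.0094, -0.0082, 0.0091, 0.0125, -0.0289]
[-1, 0.0154, 0.0097, -0.0081, 0.0091, 0.0125, -0.0289]
[-1, 0.0152, 0.0101, -0.008, 0.0091, 0.0125, -0.0289]
[-1, 0.015, 0.0105, -0.0079, 0.0091, 0.0125, -0.0289]
[-1, 0.0148, 0.0108, -0.0078, 0.0091, 0.0125, -0.0289]
[-1, 0.0146, 0.0112, -0.0077, 0.0091, 0.0125, -0.0289]
[-1, 0.0143, 0.0115, -0.0076, 0.0091, 0.0125, -0.0289]
[-0.5   0.32  0.24  2.4   2.74  0.36 -1.76] 0.0 0.0
[-0.75  0.32  0.37  2.43  2.5   0.33 -1.57] 0.0 0.0
[-1.03  0.33  0.52  2.45  2.22  0.3  -1.34] 0.0 0.0
[-1.13  0.34  0.58  2.45  2.11  0.29 -1.26] 0.0 0.0
```

Request:
carry_out(
  plan=[
    [[-1,0.016,0.0082,-0.0085,0.009,0.0125,-0.029],[-1,0.0159,0.0086,-0.0084,0.009,0.0125,-0.029],[-1,0.0157,0.009,-0.0083,0.009,0.0125,-0.029],[-1,0.0156,0.0094,-0.0082,0.009,0.0125,-0.029],[-1,0.0154,0.0097,-0.0081,0.009,0.0125,-0.029]],
  ],
)

```text
clock: 20.78
ee_pos: [560.0, 104.6, 236.0]
eef_rot: [0.321, 2.358, 0.053]
force: [-0.1, 0.1, 0.5]
grip_width: -0.1
gripper_force: 0.0
```

Request:
carry_out(
  plan=[
    [[-1,0.0152,0.01,-0.008,0.009,0.0125,-0.029],[-1,0.015,0.0105,-0.0079,0.009,0.0125,-0.029],[-1,0.0148,0.0108,-0.0078,0.009,0.0125,-0.029],[-1,0.0146,0.0112,-0.0077,0.009,0.0125,-0.029],[-1,0.0143,0.0115,-0.0076,0.009,0.0125,-0.029]],
  ],
)

```text
clock: 21.2
ee_pos: [491.0, 174.1, 219.7]
eef_rot: [0.171, 2.44, -0.059]
force: [0.5, -0.2, -1.1]
grip_width: -0.2
gripper_force: 0.0
```

Request:
carry_out(
  plan=[
    [[-1,0,0,0,0,0,0],[-1,0,0,0,0,0,0],[-1,0,0,0,0,0,0],[-1,0,0,0,0,0,0],[-1,0,0,0,0,0,0]],
  ],
)

```text
clock: 21.62
ee_pos: [494.4, 174.0, 220.8]
eef_rot: [0.174, 2.435, -0.058]
force: [-0.6, 0.6, 0.9]
grip_width: 0.0
gripper_force: 0.0
```

```bash
python3 nxt.py -85 110 40 4
python3 - <<'E'
from h import *
s=grab('scene','s20.png');g=cv2.cvtColor(s,cv2.COLOR_RGB2GRAY)
# turret check: black ring in scene image near expected spots
C=cam('scene')
for a in(150,204,207,210,213,216):
    b=np.radians(a+4.3);p=[636+98*np.cos(b),-223.5+98*np.sin(b),65];u,v=w2px(C,p).round().astype(int);print(a,(u,v),g[v-2:v+3,u-2:u+3].mean())
E
```

```text
[494.4 174.  220.8] [ 0.639 -0.088 -0.764] [-1.22  0.37  0.64  2.49  2.09  0.31 -1.28] 21.6167 [-0.6  0.6  0.9]
[-1, 0.0166, -0.0001, 0.0222, -0.0001, 0.0008, -0.0016]
[-1, 0.0166, -0.0001, 0.0222, -0.0001, 0.0008, -0.0016]
[-1, 0.0166, -0.0001, 0.0223, -0.0001, 0.0008, -0.0016]
[-1, 0.0165, -0.0, 0.0223, -0.0001, 0.0008, -0.0016]
[-0.88  0.53  0.3   2.49  2.47  0.49 -1.68] 0.0 0.0
[-0.83  0.6   0.25  2.49  2.53  0.56 -1.75] 0.0 0.0
150 (np.int64(401), np.int64(278)) 187.6
204 (np.int64(433), np.int64(290)) 98.8
207 (np.int64(435), np.int64(290)) 37.24
210 (np.int64(437), np.int64(290)) 34.0
213 (np.int64(439), np.int64(290)) 35.28
216 (np.int64(441), np.int64(290)) 40.08
```

Request:
carry_out(
  plan=[
    [[-1,0.0165,0,0.0222,0,0.0008,-0.0016],[-1,0.0165,0,0.0222,0,0.0008,-0.0016],[-1,0.0165,0,0.0223,0,0.0008,-0.0016],[-1,0.0165,0,0.0223,0,0.0008,-0.0016],[-1,0,0,0,0,0,0]],
  ],
)

```text
clock: 22.08
ee_pos: [500.4, 173.8, 130.1]
eef_rot: [0.163, 2.446, -0.068]
force: [0.0, -0.5, -0.3]
grip_width: 0.2
gripper_force: 0.0
```

```bash
python3 nxt.py -31 70 40 4
python3 - <<'E'
from h import *
C=cam('scene')
for f,a in(('s0.png',150),('s20.png',210)):
    g=cv2.imread('pics/'+f,0);b=np.radians(a+4.3);p=[636+98*np.cos(b),-223.5+98*np.sin(b),66];u,v=w2px(C,p).round().astype(int)
    m=(g[v-14:v+15,u-16:u+17]<60).astype(np.uint8);k,l,st,ce=cv2.connectedComponentsWithStats(m);i=1+np.argmax(st[1:,4]);print(f,(u,v),ce[i]+[u-16,v-14],st[i])
b=[w2px(C,[636+98*np.cos(np.radians(x+4.3)),-223.5+98*np.sin(np.radians(x+4.3)),66]) for x in(207,210,213)];print(np.round(b,1))
E
```

```text
[500.4 173.8 130.1] [ 0.631 -0.091 -0.77 ] [-0.64  0.54 -0.08  2.51  2.16  0.66 -1.39] 22.0833 [ 0.  -0.5 -0.3]
[-1, -0.001, -0.0001, 0.0203, -0.0011, -0.0017, 0.0012]
[-1, -0.0009, -0.0001, 0.0203, -0.0011, -0.0017, 0.0012]
[-1, -0.0009, -0.0001, 0.0203, -0.0011, -0.0017, 0.0012]
[-1, -0.0009, -0.0001, 0.0203, -0.0011, -0.0017, 0.0012]
[-0.49  0.65 -0.11  2.43  2.38  0.7  -1.49] 0.0 0.0
[-0.46  0.69 -0.12  2.41  2.42  0.71 -1.51] 0.0 0.0
s0.png (np.int64(401), np.int64(278)) [390. 269.] [  0   0  16  16 136]
s20.png (np.int64(437), np.int64(290)) [437.75862069 291.83908046] [12 10 11 12 87]
[[434.9 289.9]
 [437.  290. ]
 [439.1 290. ]]
```

Scene check: ring at (437.8,291.8), about 211°, consistent. Entering under the hood lip with a bit more tilt for roof clearance.

```bash
python3 nxt.py -34 69 45 5
```

```text
[500.4 173.8 130.1] [ 0.631 -0.091 -0.77 ] [-0.64  0.54 -0.08  2.51  2.16  0.66 -1.39] 22.0833 [ 0.  -0.5 -0.3]
[-1, -0.0002, -0.0, 0.016, -0.0009, -0.0188, 0.001]
[-1, 0.0001, -0.0001, 0.016, -0.0009, -0.0188, 0.001]
[-1, 0.0004, -0.0001, 0.016, -0.0009, -0.0188, 0.001]
[-1, 0.0007, -0.0001, 0.016, -0.0009, -0.0188, 0.001]
[-1, 0.001, -0.0001, 0.016, -0.0009, -0.0188, 0.001]
[-0.52  0.66 -0.12  2.47  2.38  0.78 -1.53] 0.0 0.0
[-0.5   0.74 -0.12  2.45  2.45  0.87 -1.59] 0.0 0.0
```

Request:
carry_out(
  plan=[
    [[-1,0,0,0.016,-0.001,-0.019,0.001],[-1,0,0,0.016,-0.001,-0.019,0.001],[-1,0.0004,0,0.016,-0.001,-0.019,0.001],[-1,0.0007,0,0.016,-0.001,-0.019,0.001],[-1,0.001,0,0.016,-0.001,-0.019,0.001]],
  ],
)

```text
clock: 22.5
ee_pos: [554.8, 166.7, 74.2]
eef_rot: [0.154, 2.338, -0.07]
force: [1.1, -0.0, -0.2]
grip_width: 0.1
gripper_force: 0.0
```

```bash
python3 nxt.py -31 48 45 5
```

```text
[554.8 166.7  74.2] [ 0.71  -0.098 -0.697] [-0.58  0.74 -0.09  2.47  2.36  0.9  -1.57] 22.5 [ 1.1 -0.  -0.2]
[-1, 0.0038, -0.0002, 0.0036, -0.0001, 0.0028, 0.001]
[-1, 0.0038, -0.0002, 0.0036, -0.0001, 0.0028, 0.001]
[-1, 0.0038, -0.0002, 0.0036, -0.0001, 0.0028, 0.001]
[-1, 0.0037, -0.0002, 0.0037, -0.0001, 0.0028, 0.001]
[-1, 0.0037, -0.0002, 0.0037, -0.0001, 0.0028, 0.001]
[-0.5   0.77 -0.11  2.45  2.47  0.9  -1.61] 0.0 0.0
[-0.5   0.79 -0.11  2.45  2.48  0.91 -1.62] 0.0 0.0
```

Request:
carry_out(
  plan=[
    [[-1,0.0036,0,0.0036,0,0,0],[-1,0.0036,0,0.0036,0,0,0],[-1,0.0036,0,0.0036,0,0,0],[-1,0.0036,0,0.0036,0,0,0],[-1,0,0,0,0,0,0]],
  ],
)

```text
clock: 22.92
ee_pos: [551.4, 167.1, 53.7]
eef_rot: [0.15, 2.343, -0.07]
force: [-6.7, 0.2, 9.3]
grip_width: 0.1
gripper_force: 5.4
```

Request:
carry_out(
  plan=[
    [[-1,0.0036,0,0.0036,0,0,0],[-1,0.0036,0,0.0036,0,0,0],[-1,0,0,0,0,0,0],[-1,0,0,0,0,0,0],[-1,0,0,0,0,0,0]],
  ],
)

```text
clock: 23.33
ee_pos: [549.8, 167.3, 44.0]
eef_rot: [0.148, 2.345, -0.069]
force: [-10.6, 0.0, 11.7]
grip_width: 0.5
gripper_force: 7.8
```

Contact is made and the pedal is sinking, with the tip drifting forward-out a little. Adding some inward shift and the last millimetres down.

Request:
carry_out(
  plan=[
    [[-1,-0.001,0,0.004,0,0,0],[-1,0,0,0.005,0,0,0],[-1,0.001,0,0.001,0,0,0],[-1,0,0,0,0,0,0],[-1,0,0,0,0,0,0]],
  ],
)

```text
clock: 23.75
ee_pos: [550.3, 167.3, 41.7]
eef_rot: [0.136, 2.344, -0.065]
force: [-43.3, 5.6, 59.9]
grip_width: 0.1
gripper_force: 35.9
```

```bash
python3 nxt.py -31 38 45 2
```

```text
[550.3 167.3  41.7] [ 0.708 -0.088 -0.701] [-0.56  0.83 -0.12  2.48  2.41  0.97 -1.62] 23.75 [-43.3   5.6  59.9]
[-1, -0.0002, -0.0005, 0.0029, 0.0044, 0.0045, 0.0084]
[-1, -0.0002, -0.0004, 0.0029, 0.0044, 0.0045, 0.0084]
[-0.49  0.82 -0.12  2.44  2.48  0.93 -1.63] 0.0 0.0
```

At the stop (sharp force rise at z=41.7). Easing off slightly and holding for a second.

Request:
carry_out(
  plan=[
    [[-1,0,0,-0.003,0,0,0],[-1,0,0,0,0,0,0],[-1,0,0,0,0,0,0],[-1,0,0,0,0,0,0],[-1,0,0,0,0,0,0]],
  ],
)

```text
clock: 24.17
ee_pos: [550.1, 167.3, 42.2]
eef_rot: [0.14, 2.345, -0.066]
force: [-32.4, 4.6, 43.0]
grip_width: -0.2
gripper_force: 26.8
```

Request:
carry_out(
  plan=[
    [[-1,0,0,0,0,0,0],[-1,0,0,0,0,0,0],[-1,0,0,0,0,0,0],[-1,0,0,0,0,0,0],[-1,0,0,0,0,0,0]],
  ],
)

```text
clock: 24.58
ee_pos: [550.1, 167.3, 42.2]
eef_rot: [0.14, 2.345, -0.066]
force: [-33.3, 4.0, 43.2]
grip_width: -0.1
gripper_force: 26.8
```

Request:
carry_out(
  plan=[
    [[-1,0,0,0,0,0,0],[-1,0,0,0,0,0,0],[-1,0,0,0,0,0,0],[-1,0,0,0,0,0,0],[-1,0,0,0,0,0,0]],
  ],
)

```text
clock: 25.0
ee_pos: [550.1, 167.3, 42.2]
eef_rot: [0.14, 2.345, -0.066]
force: [-33.3, 4.6, 42.8]
grip_width: -0.1
gripper_force: 26.8
```

Held about 1.2 s at over 40 N. Releasing: up vertically, then back out along the tool axis.

Request:
carry_out(
  plan=[
    [[-1,-0.0036,0,-0.0036,0,0,0],[-1,-0.0036,0,-0.0036,0,0,0],[-1,-0.0036,0,-0.0036,0,0,0],[-1,-0.0036,0,-0.0036,0,0,0],[-1,-0.0036,0,-0.0036,0,0,0]],
  ],
)

```text
clock: 25.42
ee_pos: [554.4, 166.7, 64.4]
eef_rot: [0.149, 2.346, -0.069]
force: [-4.7, -0.7, 4.5]
grip_width: -0.5
gripper_force: 3.6
```

Request:
carry_out(
  plan=[
    [[-1,-0.0025,0,-0.0055,0,0,0],[-1,0,0,-0.016,0,0,0],[-1,0,0,-0.016,0,0,0],[-1,0,0,-0.016,0,0,0],[-1,0,0,-0.012,0,0,0]],
  ],
)

```text
clock: 25.83
ee_pos: [523.6, 176.9, 96.2]
eef_rot: [0.139, 2.342, -0.066]
force: [-0.5, 1.1, -2.1]
grip_width: -0.2
gripper_force: 0.0
```

Request:
carry_out(
  plan=[
    [[-1,0,0,0,0,0,0],[-1,0,0,0,0,0,0],[-1,0,0,0,0,0,0],[-1,0,0,0,0,0,0],[-1,0,0,0,0,0,0]],
  ],
)

```text
clock: 26.25
ee_pos: [524.2, 174.2, 94.1]
eef_rot: [0.146, 2.344, -0.068]
force: [-0.4, -0.6, -0.1]
grip_width: 0.0
gripper_force: 0.0
```

Run:
```python
from h import *
s=monitor.get_state();print(s['ee_pos'],s['force'],s['clock'],s['joint_positions'].round(2))
grab('scene','s30.png')
C=cam('scene')
a=cv2.imread('pics/s20.png',0).astype(int);b=cv2.imread('pics/s30.png',0).astype(int)
# press region: difference before / after pedal
d=abs(a-b)[220:330,365:500];ys,xs=np.where(d>40);print('press diff px',len(xs),(xs.min()+365,xs.max()+365,ys.min()+220,ys.max()+220) if len(xs) else '')
g=b;u,v=437,290;m=(g[v-14:v+15,u-16:u+17]<60).astype(np.uint8);k,l,st,ce=cv2.connectedComponentsWithStats(m);i=1+np.argmax(st[1:,4]);print(ce[i]+[u-16,v-14],st[i])
# dark caps: expected vial_b under head, vial_a at +60deg (left)
ax=np.array([636,-223.5]);y=.072
for n,t in(('b',0),('a',60)):
    p=[ax[0]+58*np.cos(np.radians(t)+y),ax[1]+58*np.sin(np.radians(t)+y),92];print(n,w2px(C,p).round(),[int(g[int(round(w2px(C,[p[0],p[1],z])[1])),int(round(w2px(C,[p[0],p[1],z])[0]))]) for z in(60,70,80,85,90,95,100,110,130)])
```

```text
[524.17435573 174.2428088   94.09273153] [-0.37863639 -0.63073601 -0.12933834] 26.25 [-0.35  0.73 -0.49  2.51  2.16  1.07 -1.36]
press diff px 0 
[437.78823529 291.87058824] [12 10 11 12 85]
b [442. 250.] [118, 171, 140, 37, 31, 30, 40, 76, 33]
a [420. 249.] [119, 169, 138, 24, 29, 48, 43, 32, 25]
```

```bash
python3 -c "
from h import *
print(workorder.job_done())"
```

```text
the job is handed in; nothing more can be done
None
```

I turned the turret one notch, let the ring drop home, held the pedal at its stop for about 1.2 s and let it up, then handed the job in; the one doubt is that the turret still moved freely under light pushes with the ring home, so I set it by hand at about 60–61° and cannot confirm the pin locked it there.

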